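# Lid the sample pots and run them into the label reader

### The arm

A 7-joint arm with a two-finger parallel gripper is mounted at the origin on the work surface. World frame = base frame: x ahead of the robot, y to its left, z up, the work surface at z = 0. Lengths are in mm, angles in rad, forces in N, time in s.
With the tool pointing down it reaches from about 400 to 875 mm from the base axis. Payload 4.4 kg.
Tool frame: the origin (TCP) lies on the centre line of the jaws, within the pads' length; the fingertips stand 14 mm ahead of it and the grasp point (between the pads) lies 5 mm behind it (tips_ahead is the distance from the TCP to the fingertips, in mm); z points along the fingers, y is the line along which they close (so a half turn about z gives the same grasp; the last joint's range is limited). The gripper opens to 85 mm and grips with 20 to 120 N. Pads are 22 mm wide; open, the fingers measure 114 mm over their backs; the gripper's body (76 mm by 85 mm) begins 54 mm behind the grasp point. The pads swing forward as they close: fully open they stand 13 mm farther back than shut.
Start: joints at [1.105, 0.628, 0.038, 1.517, -0.027, 0.996, -0.02], TCP at [253.031, -598.743, 212.313] pointing down, gripper open.
Joint ranges: [-3.06, 3.06], [-0.37, 2.12], [-1.25, 1.32], [0.18, 2.47], [-1.1, 4.24], [0.23, 1.98], [-2.94, 2.94]. Speed limits (rad/s): [2.57, 2.57, 3.14, 3.14, 3.14, 3.14, 3.14].

### API

Orientations are given as [roll, pitch, yaw] about the fixed x, y, z axes, in that order (R = Rz(yaw) Ry(pitch) Rx(roll)).
In Python, from cell import * gives the robot as it stands.
- The arm moves only by the tool move_arm, never from a script. Its argument "rows" is text: rows parted by semicolons, each of 7 numbers parted by spaces: the shift along the tool's x, y, z scaled (see below), then the turn, a rotation vector about the tool's x, y, z scaled (see below), then the closure, from -1 (fully open) to 1 (shut). A call has 1 to 12 rows; each row is the pose to reach, as a shift and turn from the pose commanded when the call began, along the tool's axes at that moment; what a row does not reach only later rows make up. The controller multiplies each number of a shift by 0.3 m and each number of a turn by pi/2 rad. A row lasts 1/12 s, in which the tool goes at most 41.7 mm and 7.16 degrees, less where a joint would pass 70% of its speed; a pose out of reach is approached as far as the arm can. A call with a number of a shift or a turn outside -1 to 1 is refused whole. A call with a gripper value outside its range is refused whole. The fingers move at their own pace and stop on an object; the grip force is fixed at half the most. Time passes only in rows, so rows that repeat a pose let the fingers close. It gives the time, the measured TCP pose, the force, the opening and the grip force at its end, in the units of the state.
- read_state(): the state, without advancing time (a new reading comes with each control period).
- get_image(name): name is "side" or "top" or "wrist"; returns a dict with "img" (480x640x3 uint8, red, green, blue), "vfov" (degrees; the focal length in pixels is half the picture's height over the tangent of half this angle, whatever the lens; pixels are square), "cx", "cy" (the principal point, pixels), "extrinsics" (4x4, takes a point from camera to world coordinates); the wrist camera has in their place "T_tool_cam" (4x4, takes a point from camera to tool coordinates, whose origin is the TCP and whose axes are the flange's). Camera axes: x right, y up, looking along -z (the intrinsics and any distortion apply to the point x, -y, -z); pixel columns grow to the right and rows downward; lengths in mm; the calibration is good to about 2 mm. A picture is of the moment at which its call begins: read the wrist's pose just before it. There is no depth.
- finish_job(): hands the job in; it is judged then, once.
The state is a dict: "clock": time; "qpos": joint angles; "qd": joint speeds; "tau": joint torques, N m; "eef_pos": TCP position; "tool_rot": TCP orientation; "force": force on the tool from outside, world axes, zero at the start; "torque": the same for the moment, N m; "width": finger opening in mm; "gripper_force": force on a finger pad.
Only numpy, scipy, OpenCV 4.12 (cv2) and the standard library are available. Lean on these libraries where they do the work, as an engineer would, in place of code of your own. Each camera call takes 0.05 s, during which the arm holds its last target. There are 200 camera calls.

### The job

Pull the reader's carriage (the one with the orange handle) all the way out to its loading stop and, with it there, get every open sample pot on the bench standing upright on the carriage deck with the lid of its own colour seated level on it. Then slide the carriage fully home to the stop under the scanner beam with all the lidded pots still standing on it. There may be more lids than pots (a spare one is not needed), and the bottle, the jar and the glass dish are to stay where they are.

Things in the scene. Friction and masses are not known exactly. Their poses are not given: they have to be found in the camera images.
- reader: Label reader, fixed to the bench: grey base plate 130 mm (x) by 520 mm (y, -280 to +240), 14 mm thick, with rails along its y. Origin at the plate's underside, on the carriage's centre line. White column behind (x 73 to 118, y 138 to 172, 270 mm high) with a scanner beam over the rails (y 135 to 175, x -35 to 115, underside 207 mm above the bench). Place and yaw vary.
- carriage (a joint): Slide of the carriage along the reader's y axis, in m: 0 = fully home under the scanner beam (hard stop), 0.16 = fully out at the loading stop (hard stop), out is towards the reader's -y. It stays where it is left; about 3 N of friction.
- deck (a point): Centre of the carriage deck's top surface, 40 mm above the bench, axes parallel to the reader's, moving with the carriage (reader y = +90 mm when home, -70 mm when out). Flat aluminium deck with black mat, 110 mm (x) by 220 mm (y), with a lip 5 mm wide and 6 mm high round its edge; room for three pots in a row along y, 70 mm apart.
- handle (a point): Middle of the top edge of the carriage's upright orange handle tab: 50 mm wide (reader's x), 14 mm thick (reader's y, the sliding direction), 90 mm tall, its top 120 mm above the bench; at deck x = 0, y = -165 mm. Nothing tall stands within 50 mm of it in y. Can be pinched from above across its thickness.
- pot_blue: Open round white plastic sample pot with a blue band and blue inner floor, 60 mm outside diameter, 64 mm high, wall 4 mm (52 mm bore), about 0.22 kg. Origin at the centre of its underside, z up through the mouth. None if there is no such pot today.
- lid_blue: Loose black lid with a blue ring on top, 60 g, 42 mm high: a tapered plug (46 mm diameter, 8 mm deep), a flange above it (60 mm diameter, 8 mm thick) and a black 22 mm square knob 26 mm tall with a white label. Origin at the centre of the plug's underside, z up; the knob's sides lie along its x and y. Seated, its origin is 56 mm above the blue pot's. Starts plug down on the bench.
- pot_yellow: Open round white plastic sample pot with a yellow band and yellow inner floor, 60 mm outside diameter, 64 mm high, wall 4 mm (52 mm bore), about 0.22 kg. Origin at the centre of its underside, z up through the mouth. None if there is no such pot today.
- lid_yellow: Loose black lid with a yellow ring on top, 60 g, 42 mm high: a tapered plug (46 mm diameter, 8 mm deep), a flange above it (60 mm diameter, 8 mm thick) and a black 22 mm square knob 26 mm tall with a white label. Origin at the centre of the plug's underside, z up; the knob's sides lie along its x and y. Seated, its origin is 56 mm above the yellow pot's. Starts plug down on the bench.
- pot_red: Open round white plastic sample pot with a red band and red inner floor, 60 mm outside diameter, 64 mm high, wall 4 mm (52 mm bore), about 0.22 kg. Origin at the centre of its underside, z up through the mouth. None if there is no such pot today.
- lid_red: Loose black lid with a red ring on top, 60 g, 42 mm high: a tapered plug (46 mm diameter, 8 mm deep), a flange above it (60 mm diameter, 8 mm thick) and a black 22 mm square knob 26 mm tall with a white label. Origin at the centre of the plug's underside, z up; the knob's sides lie along its x and y. Seated, its origin is 56 mm above the red pot's. Starts plug down on the bench.
- bottle: White bottle with red cap, 72 mm diameter, 170 mm high, loose bystander. Origin at the centre of its underside.
- jar: White jar with black cap, 68 mm diameter, 100 mm high, closed, loose bystander (not a sample pot). Origin at the centre of its underside.
- dish_a: Shallow greenish glass dish, 60 mm diameter, 14 mm high, loose bystander lying between pots and lids. Origin at the centre of its underside.

How it is judged (in metres and radians):
On the way, in this order (a step that is already met when the one before it is completed fails the run):
1. the carriage has been pulled out to its loading stop (within 4 mm) (value of joint carriage above 0.156 m), for 0.2 s.
2. with the carriage out (within 15 mm of the loading stop), every pot stands upright on its deck with the lid of its colour seated (x of pot_blue in the frame of deck between -0.04 and 0.04 m and y of pot_blue in the frame of deck between -0.1 and 0.1 m and z of pot_blue in the frame of deck between -0.004 and 0.004 m and angle between each of pot_blue, pot_yellow, pot_red's own z axis and vertical below 0.07 rad and horizontal distance between lid_blue and pot_blue below 0.007 m and angle between the z axis of lid_blue and the z axis of pot_blue, either way round below 0.07 rad and z of lid_blue in the frame of pot_blue between 0.05 and 0.0595 m and x of pot_yellow in the frame of deck between -0.04 and 0.04 m and y of pot_yellow in the frame of deck between -0.1 and 0.1 m and z of pot_yellow in the frame of deck between -0.004 and 0.004 m and horizontal distance between lid_yellow and pot_yellow below 0.007 m and angle between the z axis of lid_yellow and the z axis of pot_yellow, either way round below 0.07 rad and z of lid_yellow in the frame of pot_yellow between 0.05 and 0.0595 m and x of pot_red in the frame of deck between -0.04 and 0.04 m and y of pot_red in the frame of deck between -0.1 and 0.1 m and z of pot_red in the frame of deck between -0.004 and 0.004 m and horizontal distance between lid_red and pot_red below 0.007 m and angle between the z axis of lid_red and the z axis of pot_red, either way round below 0.07 rad and z of lid_red in the frame of pot_red between 0.05 and 0.0595 m and value of joint carriage above 0.145 m), for 0.3 s.
At the end, for the whole second after the job is handed in: The carriage is within 4 mm of its home stop; every pot present stands on the deck upright (within 4 degrees), with the lid of its own colour seated: centred within 7 mm, level within 4 degrees, flange on the rim (within 3.5 mm); and it all stays so (value of joint carriage below 0.004 m and x of pot_blue in the frame of deck between -0.04 and 0.04 m and y of pot_blue in the frame of deck between -0.1 and 0.1 m and z of pot_blue in the frame of deck between -0.004 and 0.004 m and angle between each of pot_blue, pot_yellow, pot_red's own z axis and vertical below 0.07 rad and horizontal distance between lid_blue and pot_blue below 0.007 m and angle between the z axis of lid_blue and the z axis of pot_blue, either way round below 0.07 rad and z of lid_blue in the frame of pot_blue between 0.05 and 0.0595 m and x of pot_yellow in the frame of deck between -0.04 and 0.04 m and y of pot_yellow in the frame of deck between -0.1 and 0.1 m and z of pot_yellow in the frame of deck between -0.004 and 0.004 m and horizontal distance between lid_yellow and pot_yellow below 0.007 m and angle between the z axis of lid_yellow and the z axis of pot_yellow, either way round below 0.07 rad and z of lid_yellow in the frame of pot_yellow between 0.05 and 0.0595 m and x of pot_red in the frame of deck between -0.04 and 0.04 m and y of pot_red in the frame of deck between -0.1 and 0.1 m and z of pot_red in the frame of deck between -0.004 and 0.004 m and horizontal distance between lid_red and pot_red below 0.007 m and angle between the z axis of lid_red and the z axis of pot_red, either way round below 0.07 rad and z of lid_red in the frame of pot_red between 0.05 and 0.0595 m); the robot touches nothing.
It fails at once if the bottle is shoved more than 50 mm (distance of bottle from where it was at the start of the episode above 0.05 m).
It fails at once if the jar is shoved more than 50 mm (distance of jar from where it was at the start of the episode above 0.05 m).
It fails at once if the dish_a is shoved more than 50 mm (distance of dish_a from where it was at the start of the episode above 0.05 m).
It fails at once if the bottle is tipped over (angle between bottle's own z axis and vertical above 0.6 rad).
It fails at once if the jar is tipped over (angle between jar's own z axis and vertical above 0.6 rad).
Of pot_blue, pot_yellow, pot_red only 2 to 3 are there at a start; the rules pass over those that are not, and their reading is None.
At some moment in a run one of pot_blue, pot_yellow, pot_red, lid_blue, lid_yellow, lid_red may be knocked a few centimetres aside while the robot is not near it.
Once in a run the grip may slacken for a moment while it holds something.
It also fails if it takes over 210 s, if anything falls off the work surface, if the arm or the gripper's body presses on something with over 40 N, if the wrist force passes 120 N, or if a joint passes its speed limit or range.

## Working session

There is one attempt and no reset: what is moved stays moved. The work goes in short steps, Python scripts to look and compute and a tool call to move; the robot and the scene stay as the last step left them, time stands still between calls to the robot, and variables do not carry over. Pictures are saved under pics/ and viewed, at most 14 in all, crops included, and the job is handed in when it is done.

Besides the shell and the picture viewer there is one more tool, called after "Request:" by a JSON object that holds its "op" and its "data". move_arm: Moves the arm, as the interface text tells. Its arguments: {"type":"object","properties":{"rows":{"type":"string"}},"required":["rows"]}

```bash
ls; mkdir -p pics; python3 - <<'E'
from cell import *
import cv2
s=read_state();print(s)
for n in("top","side"):
    d=get_image(n);cv2.imwrite(f"pics/{n}0.png",d["img"][:,:,::-1]);print(n,{k:v for k,v in d.items() if k!="img"})
d=get_image("wrist");print({k:v for k,v in d.items() if k!="img"})
E
```

```text
pics
{'clock': 0.0, 'qpos': array([ 1.10521485,  0.62934572,  0.03847675,  1.5183655 , -0.02704122,
        0.99629469, -0.01996199]), 'qd': array([ 0.00015721,  0.00171833,  0.00086563, -0.00055073,  0.0001935 ,
        0.00073082, -0.00029583]), 'tau': array([-1.59110105e-04, -5.63399756e+01,  1.22566972e+00, -1.93442059e+01,
        1.10053376e-02,  1.06518911e-02, -8.76636790e-06]), 'eef_pos': array([ 252.75369964, -598.13043899,  211.39080831]), 'tool_rot': array([-3.13969821e+00,  1.07735829e-05,  3.99768979e-01]), 'force': array([-0.4133336 , -0.52959333,  0.30580978]), 'torque': array([ 0.04100052,  0.01112458, -0.01252094]), 'gripper_force': 0.0, 'width': 84.76184149649784}
top {'vfov': 45.539730535783086, 'cx': 325.6877154106018, 'cy': 232.67909324413054, 'extrinsics': array([[-1.70447271e-02,  9.86270397e-01, -1.64256449e-01,
         3.25223663e+02],
       [-9.99739391e-01, -1.43160205e-02,  1.77820591e-02,
         1.13257843e+01],
       [ 1.51864197e-02,  1.64516733e-01,  9.86257379e-01,
         1.40351028e+03],
       [ 0.00000000e+00,  0.00000000e+00,  0.00000000e+
[... 206 characters left out ...]
1e+01],
       [-6.28806375e-01, -5.40861569e-01,  5.58633427e-01,
         7.55661523e+02],
       [-9.13679101e-03,  7.23532335e-01,  6.90230019e-01,
         1.01007486e+03],
       [ 0.00000000e+00,  0.00000000e+00,  0.00000000e+00,
         1.00000000e+00]])}
{'vfov': 61.14728551130742, 'cx': 317.73044070293776, 'cy': 240.56081644990988, 'T_tool_cam': array([[-5.42639446e-04,  9.61794142e-01,  2.73773143e-01,
         6.92877420e+01],
       [ 9.99999820e-01,  5.92083584e-04, -9.79759144e-05,
         1.36519794e+00],
       [-2.56329244e-04,  2.73773040e-01, -9.61794290e-01,
        -1.62486999e+02],
       [ 0.00000000e+00,  0.00000000e+00,  0.00000000e+00,
         1.00000000e+00]])}
```

View pics/top0.png

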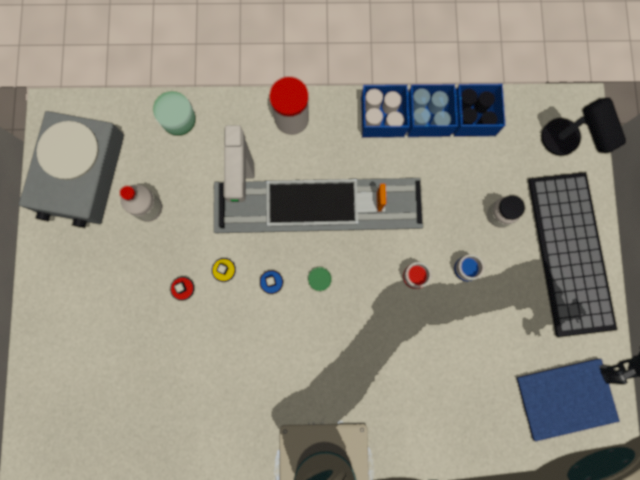

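View pics/side0.png

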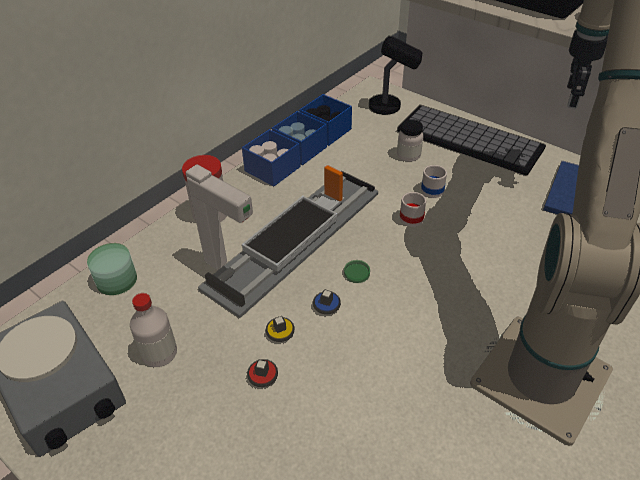

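```bash
cat > h.py <<'E'
from cell import *
import numpy as np, cv2
from scipy.spatial.transform import Rotation as R
def cam(n):
    s=read_state(); d=get_image(n)
    if n=="wrist":
        T=np.eye(4);T[:3,:3]=R.from_euler("xyz",s["tool_rot"]).as_matrix();T[:3,3]=s["eef_pos"];d["T"]=T@d["T_tool_cam"]
    else: d["T"]=d["extrinsics"]
    d["f"]=240/np.tan(np.radians(d["vfov"]/2)); return d
def world(d,u,v,z):
    r=d["T"][:3,:3]@np.array([(u-d["cx"])/d["f"],-(v-d["cy"])/d["f"],-1]);o=d["T"][:3,3]
    return o+r*(z-o[2])/r[2]
def proj(d,p):
    c=np.linalg.inv(d["T"])@np.append(p,1); return d["cx"]+d["f"]*c[0]/-c[2], d["cy"]-d["f"]*c[1]/-c[2]
def blobs(d,lo,hi,amin=8):
    m=cv2.inRange(cv2.cvtColor(d["img"],cv2.COLOR_RGB2HSV),np.array(lo),np.array(hi))
    n,l,st,ce=cv2.connectedComponentsWithStats(m)
    return [(int(st[i,4]),ce[i].round(1),l==i) for i in range(1,n) if st[i,4]>=amin]
COL=dict(red=((0,170,90),(6,255,255)),orange=((8,180,120),(18,255,255)),yellow=((22,150,100),(33,255,255)),blue=((105,150,80),(120,255,255)))
def go(p,yaw,rows=None):
    """numbers for move_arm: tool down at p (mm), tool yaw"""
    s=read_state();R0=R.from_euler("xyz",s["tool_rot"]);R1=R.from_euler("xyz",[np.pi,0,yaw])
    sh=R0.inv().apply(np.array(p)-s["eef_pos"])/300;t=(R0.inv()*R1).as_rotvec()/(np.pi/2)
    print("shift",sh.round(4),"turn",t.round(4),"rows",np.ceil(max(np.linalg.norm(sh)*300/41.7,np.linalg.norm(t)*90/7.16)))
E
python3 - <<'E'
from h import *
d=cam("top")
for c,(lo,hi) in COL.items():
    for a,ce,m in blobs(d,lo,hi): 
        if a<500: print(c,a,ce,[world(d,*ce,z)[:2].round(0) for z in (4,16,120)])
b=[x for x in blobs(d,(0,0,0),(179,255,45),1500)]
for a,ce,m in b:
    ys,xs=np.nonzero(m); r=cv2.minAreaRect(np.c_[xs,ys].astype(np.float32)); bp=np.array([world(d,*q,40)[:2] for q in cv2.boxPoints(r)])
    print(a,ce,r,bp.round(0).tolist())
E
```

```text
red 151 [127.3 192.7] [array([667., 480.]), array([664., 476.]), array([638., 441.])]
red 244 [417.3 274.7] [array([ 450., -237.]), array([ 449., -235.]), array([ 440., -217.])]
red 276 [182.5 288.3] [array([426., 337.]), array([425., 334.]), array([418., 310.])]
orange 125 [382.2 194.8] [array([ 653., -158.]), array([ 650., -156.]), array([ 626., -144.])]
yellow 309 [223.6 269.8] [array([470., 238.]), array([469., 236.]), array([458., 219.])]
blue 9 [501.  92.] [array([ 923., -476.]), array([ 917., -472.]), array([ 873., -436.])]
blue 9 [502. 106.] [array([ 884., -476.]), array([ 879., -472.]), array([ 838., -436.])]
blue 13 [445.2 108. ] [array([ 880., -328.]), array([ 876., -325.]), array([ 834., -300.])]
blue 205 [469.8 266.9] [array([ 468., -368.]), array([ 466., -365.]), array([ 456., -336.])]
blue 256 [271.2 281.9] [array([438., 121.]), array([437., 120.]), array([429., 112.])]
2633 [585.7 129.6] ((582.6958618164062, 134.69070434570312), (51.9857177734375, 79.29853057861328), 66.03751373291016) [[813.0, -545.0], [897.0, -737.0], [771.0, -778.0], [690.0, -588.0]]
2931 [311.7 202.2] ((311.7379455566406, 202.15838623046875), (35.72725296020508, 82.10533905029297), 88.83085632324219) [[672.0, 120.0], [674.0, -81.0], [585.0, -81.0], [583.0, 119.0]]
```

```bash
python3 -c "
from h import *
go((400,-320,330),0.01)"
```

```text
shift [ 0.8129 -0.6644 -0.3935] turn [-7.000e-04  1.000e-04  2.481e-01] rows 9.0
```

Request:
{"op": "move_arm", "data": {"rows": "0.813 -0.664 -0.393 0 0 0.248 -1;0.813 -0.664 -0.393 0 0 0.248 -1;0.813 -0.664 -0.393 0 0 0.248 -1;0.813 -0.664 -0.393 0 0 0.248 -1;0.813 -0.664 -0.393 0 0 0.248 -1;0.813 -0.664 -0.393 0 0 0.248 -1;0.813 -0.664 -0.393 0 0 0.248 -1;0.813 -0.664 -0.393 0 0 0.248 -1;0.813 -0.664 -0.393 0 0 0.248 -1;0.813 -0.664 -0.393 0 0 0.248 -1;0.813 -0.664 -0.393 0 0 0.248 -1;0.813 -0.664 -0.393 0 0 0.248 -1"}}

```text
clock: 1.2
eef_pos: [398.9, -321.6, 329.7]
tool_rot: [3.141, 0.001, 0.008]
force: [0.1, -0.7, -0.1]
width: 85.2
gripper_force: 0.0
```

```bash
python3 - <<'E'
from h import *
d=cam("wrist");cv2.imwrite("pics/w1.png",d["img"][:,:,::-1]);print(d["T"])
for c,(lo,hi) in COL.items():
    for a,ce,m in blobs(d,lo,hi,100): 
        print(c,a,ce,[world(d,*ce,z)[:2].round(0) for z in (4,16,120)])
go((626,-146,200),0.01)
E
```

```text
[[ 7.21613786e-03  9.61454307e-01  2.74870046e-01  4.68916743e+02]
 [-9.99973431e-01  6.65459405e-03  2.97543527e-03 -3.22190216e+02]
 [ 1.03159648e-03 -2.74884214e-01  9.61476783e-01  4.92095654e+02]
 [ 0.00000000e+00  0.00000000e+00  0.00000000e+00  1.00000000e+00]]
red 1219 [231.2 141.4] [array([ 449., -222.]), array([ 450., -224.]), array([ 454., -246.])]
shift [ 0.7622 -0.5801  0.4308] turn [-0.      0.001  -0.0018] rows 8.0
```

View pics/w1.png

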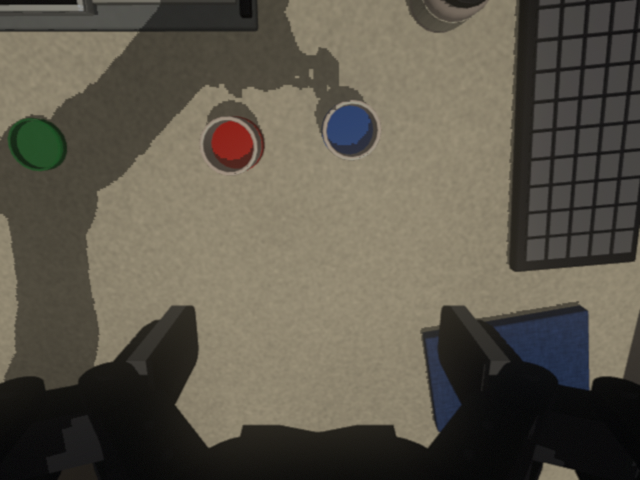

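Request:
{"op": "move_arm", "data": {"rows": "0.64 -0.58 0.30 0 0 0 -1;0.64 -0.58 0.30 0 0 0 -1;0.64 -0.58 0.30 0 0 0 -1;0.64 -0.58 0.30 0 0 0 -1;0.64 -0.58 0.30 0 0 0 -1;0.64 -0.58 0.30 0 0 0 -1;0.64 -0.58 0.30 0 0 0 -1;0.64 -0.58 0.30 0 0 0 -1;0.64 -0.58 0.30 0 0 0 -1;0.64 -0.58 0.30 0 0 0 -1"}}

```text
clock: 2.08
eef_pos: [589.3, -146.9, 239.7]
tool_rot: [3.14, 0.002, 0.007]
force: [0.1, 0.4, -0.3]
width: 85.6
gripper_force: 0.0
```

```bash
python3 - <<'E'
from h import *
d=cam("wrist");cv2.imwrite("pics/w2.png",d["img"][:,:,::-1])
for c in ["orange"]:
    for a,ce,m in blobs(d,*COL[c],100):
        ys,xs=np.nonzero(m); print(a,ce,xs.min(),xs.max(),ys.min(),ys.max(),world(d,*ce,120).round(1))
E
```

```text
790 [314.6 179. ] 306 323 155 202 [ 622.9 -146.   120. ]
```

View pics/w2.png

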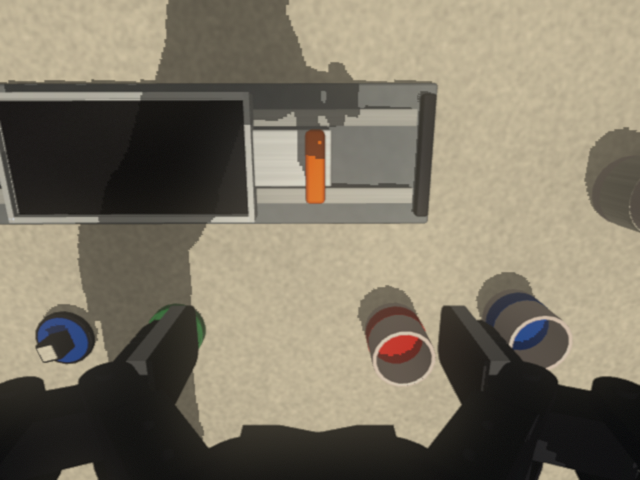

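Request:
{"op": "move_arm", "data": {"rows": "0.13 0 0.1 0 0 0.005 -1;0.13 0 0.2 0 0 0.005 -1;0.13 0 0.3 0 0 0.005 -1;0.13 0 0.4 0 0 0.005 -1;0.13 0 0.437 0 0 0.005 -1;0.13 0 0.437 0 0 0.005 -1;0.13 0 0.437 0 0 0.005 1;0.13 0 0.437 0 0 0.005 1;0.13 0 0.437 0 0 0.005 1;0.13 0 0.437 0 0 0.005 1;0.13 0 0.437 0 0 0.005 1;0.13 0 0.437 0 0 0.005 1"}}

```text
clock: 3.13
eef_pos: [629.8, -144.0, 110.0]
tool_rot: [3.141, -0.001, 0.003]
force: [-0.7, 0.5, 0.8]
width: 12.2
gripper_force: 0.0
```

```bash
python3 - <<'E'
from h import *
d=cam("wrist")
def at(p,uv,z):
    d["T"]=T=np.eye(4);T[:3,:3]=R.from_euler("xyz",[3.141,0.001,p[3]]).as_matrix();T[:3,3]=p[:3];d["T"]=T@d["T_tool_cam"]
    return world(d,*uv,z).round(1)
A=(398.9,-321.6,329.7,.008);B=(589.3,-146.9,239.7,.007)
for uv in((230,145),(350,130)): print("w1",at(A,uv,64))
for uv in((403,357),(539,342)): print("w2",at(B,uv,64))
for uv in((315,166),): print(at(B,uv,120))
for uv in((67,340),): print("bluelid",at(B,uv,16))
for uv in((0,83),(437,83),(430,222),(0,222)): print(at(B,uv,14))
print(read_state()["eef_pos"],read_state()["width"])
E
```

```text
w1 [ 448.  -232.8   64. ]
w1 [ 463.8 -355.6   64. ]
w2 [ 449.  -229.7   64. ]
w2 [ 465.6 -355.6   64. ]
[ 631.9 -146.2  120. ]
bluelid [437.6 116.8  16. ]
[693.2 136.1  14. ]
[ 695.7 -254.5   14. ]
[ 568.1 -258.8   14. ]
[565.5 162.7  14. ]
[ 629.62737097 -143.9637746   109.69283176] 4.719123418474035
```

```bash
python3 - <<'E'
from h import *
d=cam("wrist");s=cam("side");cv2.imwrite("pics/w3.png",np.hstack([d["img"][100:,:,::-1][:, 140:500],s["img"][60:440,200:600,::-1]]));t=read_state();print(t["width"],t["gripper_force"],t["clock"])
E
```

```text
-0.003022939779408045 0.0 3.2833
```

View pics/w3.png

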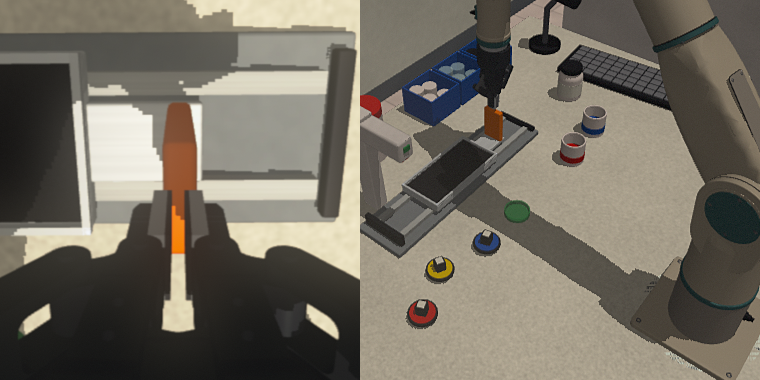

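Request:
{"op": "move_arm", "data": {"rows": "0 0.02 0 0 0 0 1;0 0.05 0 0 0 0 1;0 0.08 0 0 0 0 1;0 0.11 0 0 0 0 1;0 0.14 0 0 0 0 1;0 0.17 0 0 0 0 1;0 0.19 0 0 0 0 1;0 0.21 0 0 0 0 1;0 0.22 0 0 0 0 1;0 0.22 0 0 0 0 1"}}

```text
clock: 4.12
eef_pos: [629.4, -211.1, 109.1]
tool_rot: [3.141, -0.0, 0.001]
force: [0.1, 0.6, 0.1]
width: 0.1
gripper_force: 0.0
```

```bash
python3 - <<'E'
from h import *
t=read_state();print(t["width"],t["gripper_force"],t["force"])
d=cam("top")
for a,ce,m in blobs(d,*COL["orange"]): print(a,ce,world(d,*ce,120).round(1))
E
```

```text
0.078773150245356 0.0 [0.05938087 0.64701086 0.08821688]
108 [382.3 196.8] [ 620.9 -143.7  120. ]
```

```bash
python3 - <<'E'
from h import *
d=cam("wrist")
def at(p):
    T=np.eye(4);T[:3,:3]=R.from_euler("xyz",[3.141,0.0,p[3]]).as_matrix();T[:3,3]=p[:3];d["T"]=T@d["T_tool_cam"]
for n,P in(("w2",(589.3,-146.9,239.7,.007)),("w3",(629.8,-144,109.7,.003))):
    at(P);print(n)
    for p in((607,-146,120),(657,-146,120),(657,-146,30),(P[0],P[1],P[2]-14),(P[0],P[1],P[2])): print(p,np.round(proj(d,p)))
print(read_state()["eef_pos"])
cv2.imwrite("pics/w4.png",cam("wrist")["img"][:,:,::-1])
E
```

```text
w2
(607, -146, 120) [315. 202.]
(657, -146, 120) [315. 128.]
(657, -146, 30) [315. 127.]
(589.3, -146.9, 225.7) [315. 281.]
(589.3, -146.9, 239.7) [315. 293.]
w3
(607, -146, 120) [319. 353.]
(657, -146, 120) [320. 239.]
(657, -146, 30) [319. 199.]
(629.8, -144, 95.7) [315. 281.]
(629.8, -144, 109.7) [315. 293.]
[ 629.59166612 -209.51015944  109.06543629]
```

View pics/w4.png

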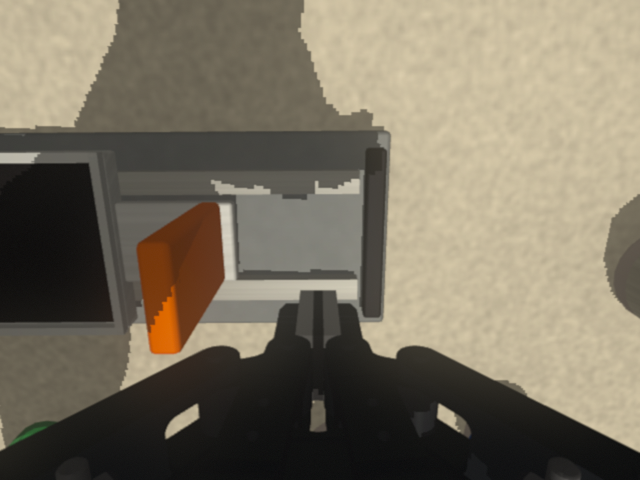

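Request:
{"op": "move_arm", "data": {"rows": "0 0 -0.15 0 0 0 -1;0 0 -0.2 0 0 0 -1;0 -0.1 -0.2 0 0 0 -1;0 -0.215 -0.2 0 0 0 -1;0 -0.215 -0.2 0 0 0 -1;0 -0.215 -0.2 0 0 0 -1;0 -0.215 -0.1 0 0 0 -1;0 -0.215 0 0 0 0 -1;0 -0.215 0 0 0 0 -1"}}

```text
clock: 5.02
eef_pos: [625.0, -145.2, 103.8]
tool_rot: [-3.14, 0.01, 0.002]
force: [-1.5, 1.3, -1.4]
width: 85.7
gripper_force: 0.0
```

Request:
{"op": "move_arm", "data": {"rows": "0 0 0.04 0 0 0 -1;0 0 0.07 0 0 0 -1;0 0 0.1 0 0 0 -1;0 0 0.1 0 0 0 1;0 0 0.1 0 0 0 1;0 0 0.1 0 0 0 1;0 0 0.1 0 0 0 1;0 0 0.1 0 0 0 1;0 0 0.1 0 0 0 1;0 0 0.1 0 0 0 1;0 0 0.1 0 0 0 1;0 0 0.1 0 0 0 1"}}

```text
clock: 6.02
eef_pos: [629.8, -145.4, 79.9]
tool_rot: [3.142, -0.001, 0.003]
force: [-0.6, 1.3, 6.2]
width: 12.5
gripper_force: 59.6
```

```bash
python3 - <<'E'
from h import *
t=read_state();print(t["width"],t["gripper_force"],t["force"],t["eef_pos"])
d=cam("top")
for a,ce,m in blobs(d,*COL["orange"]): print(a,ce,world(d,*ce,120).round(1))
E
```

```text
12.52884041802344 59.64344680309296 [-0.62524627  1.34691441  6.1520579 ] [ 629.78616987 -145.36818618   79.88345853]
```

Request:
{"op": "move_arm", "data": {"rows": "0 0.02 0 0 0 0 1;0 0.05 0 0 0 0 1;0 0.08 0 0 0 0 1;0 0.11 0 0 0 0 1;0 0.14 0 0 0 0 1;0 0.17 0 0 0 0 1;0 0.19 0 0 0 0 1;0 0.21 0 0 0 0 1;0 0.22 0 0 0 0 1;0 0.225 0 0 0 0 1;0 0.225 0 0 0 0 1"}}

```text
clock: 6.98
eef_pos: [630.4, -209.8, 79.9]
tool_rot: [-3.138, -0.001, 0.004]
force: [-1.1, 5.6, 7.3]
width: 12.7
gripper_force: 60.1
```

Request:
{"op": "move_arm", "data": {"rows": "0 0.01 0 0 0 0 1;0 0.02 0 0 0 0 1;0 0.02 0 0 0 0 1;0 0.02 0 0 0 0 1"}}

```text
clock: 7.32
eef_pos: [630.3, -209.7, 79.9]
tool_rot: [-3.131, 0.001, 0.007]
force: [-3.0, 16.0, 10.0]
width: 12.3
gripper_force: 60.7
```

Request:
{"op": "move_arm", "data": {"rows": "0 -0.02 0 0 0 0 -1;0 -0.02 0 0 0 0 -1;0 -0.02 0 0 0 0 -1;0 -0.02 0 0 0 0 -1;0 -0.02 -0.1 0 0 0 -1;0 -0.02 -0.2 0 0 0 -1;0 -0.02 -0.3 0 0 0 -1;0 -0.02 -0.4 0 0 0 -1;-0.2 -0.02 -0.5 0 0 0 -1;-0.4 -0.02 -0.6 0 0 0 -1;-0.4 -0.02 -0.7 0 0 0 -1;-0.4 -0.02 -0.7 0 0 0 -1"}}

```text
clock: 8.32
eef_pos: [506.4, -215.1, 291.1]
tool_rot: [3.14, 0.0, -0.001]
force: [1.1, -0.0, 0.3]
width: 85.3
gripper_force: 0.0
```

```bash
python3 - <<'E'
from h import *
d=cam("wrist");t=read_state();print(t["width"],t["eef_pos"],t["tool_rot"],t["force"])
cv2.imwrite("pics/w5.png",d["img"][:,:,::-1])
for c in COL:
    for a,ce,m in blobs(d,*COL[c],100):print(c,a,ce,world(d,*ce,16).round(1))
for p in((449,-231,64),(465,-355.6,64),(632,-211,120)):print(np.round(proj(d,p)))
E
```

```text
84.99992803925005 [ 505.85369836 -216.48387904  295.24469199] [ 3.13775139e+00 -3.96081037e-03 -2.92285015e-03] [-3.16661521  0.36788705  1.99913939]
red 894 [328.9 248.6] [ 442.2 -229.4   16. ]
orange 953 [311.1  43.2] [ 653.6 -210.7   16. ]
blue 792 [ 24.4 252. ] [439.  113.8  16. ]
[332. 256.]
[457. 241.]
[310.  48.]
```

View pics/w5.png

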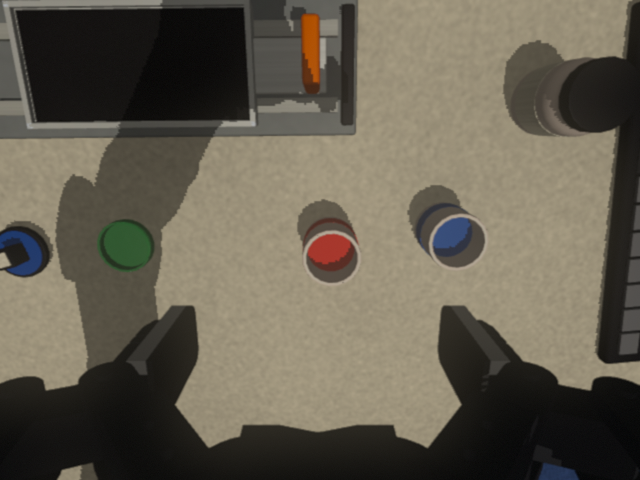

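```bash
python3 -c "
from h import *
go((449,-231,80),0.005)"
```

```text
shift [-0.1922  0.0462  0.7169] turn [ 0.0025 -0.0025 -0.005 ] rows 6.0
```

Request:
{"op": "move_arm", "data": {"rows": "-0.19 0.048 0.1 0.002 -0.002 -0.005 -1;-0.19 0.048 0.25 0.002 -0.002 -0.005 -1;-0.19 0.048 0.4 0.002 -0.002 -0.005 -1;-0.19 0.048 0.5 0.002 -0.002 -0.005 -1;-0.19 0.048 0.6 0.002 -0.002 -0.005 -1;-0.19 0.048 0.717 0.002 -0.002 -0.005 -1;-0.19 0.048 0.717 0.002 -0.002 -0.005 -1;-0.19 0.048 0.717 0.002 -0.002 -0.005 -1"}}

```text
clock: 9.03
eef_pos: [451.3, -228.0, 72.8]
tool_rot: [-3.137, 0.007, 0.009]
force: [0.4, -0.3, 0.0]
width: 85.7
gripper_force: 0.0
```

```bash
python3 -c "
from h import *
d=cam('wrist');s=cam('side')
cv2.imwrite('pics/w6.png',np.hstack([d['img'][100:,140:500,::-1],s['img'][60:440,200:600,::-1]]))
t=read_state();print(t['force'])
go((449,-231,50),0.0)"
```

```text
[0.03887753 0.46182207 0.82539291]
shift [-0.0165  0.0069  0.0856] turn [-0.001   0.0003  0.0061] rows 1.0
```

View pics/w6.png

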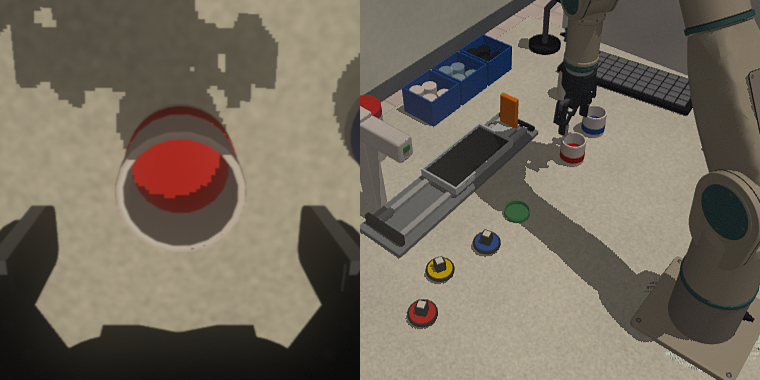

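Request:
{"op": "move_arm", "data": {"rows": "-0.016 0.007 0.05 0 0 0.006 -1;-0.016 0.007 0.1 0 0 0.006 -1;-0.016 0.007 0.15 0 0 0.006 -1;-0.016 0.007 0.15 0 0 0.006 -1;-0.016 0.007 0.15 0 0 0.006 -1"}}

```text
clock: 9.55
eef_pos: [448.9, -230.5, 30.8]
tool_rot: [-3.14, 0.0, 0.001]
force: [0.7, -0.6, -0.1]
width: 85.4
gripper_force: 0.0
```

```bash
python3 -c "
from h import *
d=cam('wrist');s=cam('side')
cv2.imwrite('pics/w7.png',np.hstack([d['img'][100:,140:500,::-1],cv2.resize(s['img'][100:260,330:500,::-1],(404,380))]))
t=read_state();print(t['force'],t['eef_pos'])
go((449,-231,10),0.0)"
```

```text
[-0.0874908   0.34997801  1.13980751] [ 449.188351   -230.55459347   31.00344735]
shift [-0.0006  0.0016  0.07  ] turn [-0.001  -0.0002  0.0005] rows 1.0
```

View pics/w7.png

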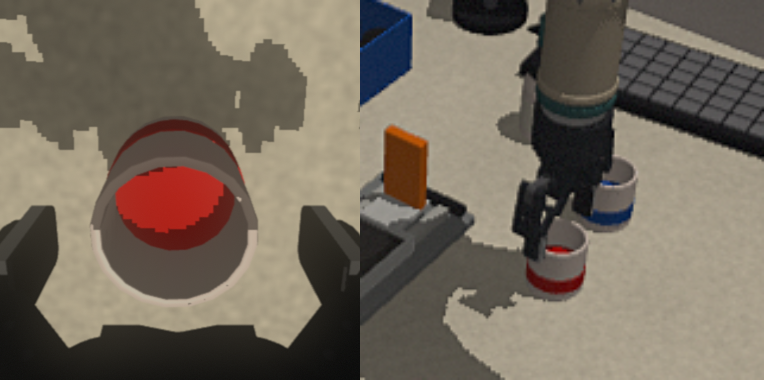

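Request:
{"op": "move_arm", "data": {"rows": "0 0.0015 0.04 0 0 0 -1;0 0.0015 0.08 0 0 0 -1;0 0.0015 0.12 0 0 0 -1;0 0.0015 0.12 0 0 0 -1;0 0.0015 0.12 0 0 0 -1"}}

```text
clock: 10.07
eef_pos: [448.0, -230.4, -6.1]
tool_rot: [-3.139, 0.002, 0.001]
force: [-0.7, 0.1, -0.1]
width: 85.4
gripper_force: 0.0
```

Request:
{"op": "move_arm", "data": {"rows": "0 0 0 0 0 0 1;0 0 0 0 0 0 1;0 0 0 0 0 0 1;0 0 0 0 0 0 1;0 0 0 0 0 0 1;0 0 0 0 0 0 1;0 0 0 0 0 0 1;0 0 0 0 0 0 1"}}

```text
clock: 10.73
eef_pos: [448.3, -230.4, -5.4]
tool_rot: [-3.139, 0.001, 0.001]
force: [-0.8, 1.3, 8.1]
width: 59.5
gripper_force: 63.4
```

```bash
python3 -c "
from h import *
t=read_state();print(t['force'],t['eef_pos'],t['width'],t['gripper_force'])
go((631,4,180),0.006)"
```

```text
[-0.76207688  1.30229546  8.07784938] [ 448.34201493 -230.35759001   -5.44805221] 59.48125412803004 63.38157545775175
shift [ 0.609  -0.7819 -0.6171] turn [-0.0015  0.0008 -0.0031] rows 9.0
```

Request:
{"op": "move_arm", "data": {"rows": "0 0 -0.05 0 0 0 1;0 0 -0.12 0 0 0 1;0 0 -0.22 0 0 0 1;0 0 -0.32 0 0 0 1;0.05 -0.06 -0.40 0 0 0 1;0.12 -0.15 -0.45 0 0 0 1;0.19 -0.24 -0.48 0 0 0 1;0.26 -0.33 -0.48 0 0 0 1;0.33 -0.42 -0.48 0 0 0 1;0.40 -0.52 -0.48 0 0 0 1;0.47 -0.61 -0.48 0 0 0 1;0.54 -0.69 -0.48 0 0 0 1"}}

```text
clock: 11.73
eef_pos: [610.1, -20.8, 137.5]
tool_rot: [-3.138, 0.004, 0.002]
force: [0.7, 0.4, -2.4]
width: 59.4
gripper_force: 65.5
```

```bash
python3 -c "
from h import *
t=read_state();print(t['force'],t['eef_pos'],t['width'],t['gripper_force'])
go((631,4,36),0.006)"
```

```text
[ 0.69083065  0.3927275  -2.43195691] [610.09703078 -20.75120705 137.46615959] 59.3501712020252 65.54502334445715
shift [ 0.0711 -0.081   0.3383] turn [-0.0025  0.0023 -0.0024] rows 3.0
```

Request:
{"op": "move_arm", "data": {"rows": "0.035 -0.04 0 -0.001 0.002 0 1;0.071 -0.081 0 -0.001 0.002 0 1;0.071 -0.081 0.08 -0.001 0.002 0 1;0.071 -0.081 0.16 -0.001 0.002 0 1;0.071 -0.081 0.22 -0.001 0.002 0 1;0.071 -0.081 0.27 -0.001 0.002 0 1;0.071 -0.081 0.30 -0.001 0.002 0 1;0.071 -0.081 0.30 -0.001 0.002 0 1;0.071 -0.081 0.30 -0.001 0.002 0 1"}}

```text
clock: 12.48
eef_pos: [630.7, 1.1, 47.3]
tool_rot: [-3.14, 0.0, 0.001]
force: [0.4, 0.2, -2.2]
width: 59.6
gripper_force: 65.5
```

```bash
python3 -c "
from h import *
t=read_state();print(t['force'],t['eef_pos'],t['width'],t['gripper_force'])
go((631,4,35.5),0.006)"
```

```text
[ 0.35172109  0.18690518 -2.15502612] [630.68632835   1.11829365  47.29113307] 59.554861648014494 65.53033255040646
shift [ 0.0011 -0.0095  0.0393] turn [-0.001   0.0003 -0.0034] rows 1.0
```

Request:
{"op": "move_arm", "data": {"rows": "0 0 0.015 0 0 0 1;0 0 0.03 0 0 0 1;0 0 0.037 0 0 0 1;0 0 0.037 0 0 0 1;0 0 0.037 0 0 0 1"}}

```text
clock: 12.9
eef_pos: [630.9, 1.1, 36.2]
tool_rot: [-3.14, -0.0, 0.001]
force: [0.2, -0.4, -2.4]
width: 59.6
gripper_force: 65.5
```

Request:
{"op": "move_arm", "data": {"rows": "0 0 0.007 0 0 0 1;0 0 0.007 0 0 0 1;0 0 0.007 0 0 0 1"}}

```text
clock: 13.15
eef_pos: [631.5, 1.1, 34.6]
tool_rot: [-3.14, -0.001, 0.001]
force: [0.7, 0.1, 2.8]
width: 59.5
gripper_force: 65.8
```

Touchdown at TCP z=34.6. Release and rise, then go toward the blue pot.

Request:
{"op": "move_arm", "data": {"rows": "0 0 0 0 0 0 -1;0 0 0 0 0 0 -1;0 0 0 0 0 0 -1;0 0 0 0 0 0 -1;0 0 -0.1 0 0 0 -1;0 0 -0.2 0 0 0 -1;0 0 -0.33 0 0 0 -1;-0.1 0.1 -0.45 0 0 0 -1;-0.2 0.2 -0.55 0 0 0 -1;-0.3 0.3 -0.65 0 0 0 -1;-0.35 0.4 -0.75 0 0 0 -1;-0.4 0.5 -0.85 0 0 0 -1"}}

```text
clock: 14.15
eef_pos: [524.3, -123.6, 263.6]
tool_rot: [-3.14, 0.001, 0.001]
force: [1.0, 0.4, 0.6]
width: 85.4
gripper_force: 0.0
```

```bash
python3 - <<'E'
from h import *
d=cam("wrist");t=read_state();print(t["width"],t["eef_pos"],t["tool_rot"],t["force"])
cv2.imwrite("pics/w8.png",d["img"][:,:,::-1])
for c in COL:
    for a,ce,m in blobs(d,*COL[c],100):print(c,a,ce,world(d,*ce,4).round(1))
for p in((631,1,104),(465,-355.6,64),(632,-211,120)):print(np.round(proj(d,p)))
go((465,-355.6,80),0)
E
```

```text
85.6803738691039 [ 523.94678599 -132.52646609  269.15816828] [ 3.13632091 -0.00567126 -0.0078768 ] [-2.41106233 -5.75335853  3.3193342 ]
red 564 [143.6  68.7] [645.9  43.4   4. ]
orange 1370 [441.3  69.4] [ 645.5 -243.6    4. ]
blue 134 [ 74.4 261.7] [449.3 142.4   4. ]
[147.  73.]
[562. 267.]
[441.  68.]
shift [-0.1942  0.7418  0.6334] turn [ 0.0034 -0.0036 -0.005 ] rows 8.0
```

View pics/w8.png

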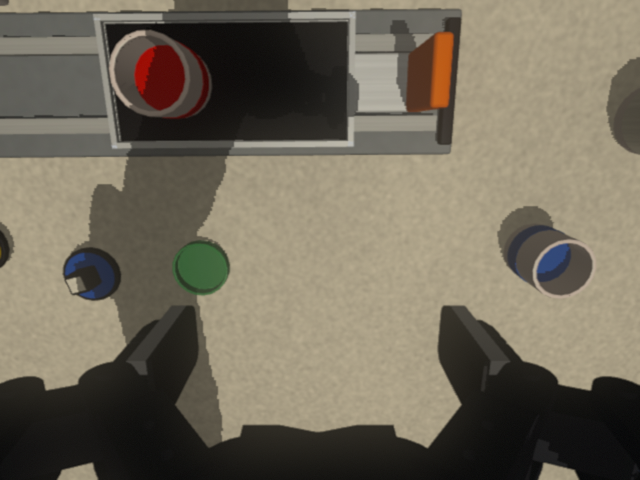

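Request:
{"op": "move_arm", "data": {"rows": "-0.05 0.1 0 0.003 -0.003 -0.005 -1;-0.1 0.2 0.05 0.003 -0.003 -0.005 -1;-0.15 0.32 0.1 0.003 -0.003 -0.005 -1;-0.18 0.44 0.15 0.003 -0.003 -0.005 -1;-0.194 0.55 0.22 0.003 -0.003 -0.005 -1;-0.194 0.65 0.28 0.003 -0.003 -0.005 -1;-0.194 0.72 0.36 0.003 -0.003 -0.005 -1;-0.194 0.742 0.44 0.003 -0.003 -0.005 -1;-0.194 0.742 0.53 0.003 -0.003 -0.005 -1;-0.194 0.742 0.6 0.003 -0.003 -0.005 -1;-0.194 0.742 0.6 0.003 -0.003 -0.005 -1;-0.194 0.742 0.6 0.003 -0.003 -0.005 -1"}}

```text
clock: 15.2
eef_pos: [467.8, -344.8, 81.3]
tool_rot: [-3.134, 0.007, 0.009]
force: [-0.4, -0.3, 1.0]
width: 85.5
gripper_force: 0.0
```

```bash
python3 - <<'E'
from h import *
d=cam("wrist");t=read_state();print(t["width"],t["eef_pos"],t["tool_rot"],t["force"])
for c in ["blue"]:
    for a,ce,m in blobs(d,*COL[c],100):print(c,a,ce,world(d,*ce,4).round(1))
print(np.round(proj(d,(465,-355.6,4))))
go((465,-355.6,-6),0)
E
```

```text
85.5982628320871 [ 468.82783574 -345.436057     82.56051944] [-3.1355863   0.00426561  0.00881571] [ 0.34257254 -0.18449431  0.57639571]
blue 3292 [335.9 262. ] [ 455.1 -356.9    4. ]
[334. 247.]
shift [-0.0118  0.0355  0.295 ] turn [-0.0038  0.0027  0.0056] rows 3.0
```

Request:
{"op": "move_arm", "data": {"rows": "-0.012 0.036 0 -0.004 0.003 0.005 -1;-0.012 0.036 0 -0.004 0.003 0.005 -1;-0.012 0.036 0.08 -0.004 0.003 0.005 -1;-0.012 0.036 0.16 -0.004 0.003 0.005 -1;-0.012 0.036 0.23 -0.004 0.003 0.005 -1;-0.012 0.036 0.295 -0.004 0.003 0.005 -1;-0.012 0.036 0.295 -0.004 0.003 0.005 -1;-0.012 0.036 0.295 -0.004 0.003 0.005 -1"}}

```text
clock: 15.92
eef_pos: [464.3, -356.0, -6.1]
tool_rot: [3.141, 0.0, 0.0]
force: [0.2, -0.0, 0.5]
width: 85.5
gripper_force: 0.0
```

Request:
{"op": "move_arm", "data": {"rows": "0 0 0 0 0 0 1;0 0 0 0 0 0 1;0 0 0 0 0 0 1;0 0 0 0 0 0 1;0 0 0 0 0 0 1;0 0 0 0 0 0 1;0 0 0 0 0 0 1;0 0 0 0 0 0 1"}}

```text
clock: 16.58
eef_pos: [465.6, -356.6, -4.4]
tool_rot: [3.14, -0.003, 0.001]
force: [-1.0, -0.8, 5.4]
width: 57.7
gripper_force: 64.9
```

```bash
python3 - <<'E'
from h import *
t=read_state();print(t["width"],t["eef_pos"],t["tool_rot"],t["force"])
go((631,-95,45),0.006)
E
```

```text
57.657598955143804 [ 465.63757366 -356.57574103   -4.42889605] [ 3.13958640e+00 -2.76051154e-03  7.56629889e-04] [-1.0373147  -0.78979472  5.41975339]
shift [ 0.5523 -0.8712 -0.165 ] turn [ 0.0013 -0.0018 -0.0033] rows 8.0
```

Request:
{"op": "move_arm", "data": {"rows": "0 0 -0.05 0 0 0 1;0 0 -0.12 0 0 0 1;0 0 -0.22 0 0 0 1;0 -0.04 -0.32 0 0 0 1;0 -0.12 -0.40 0 0 0 1;0 -0.22 -0.45 0 0 0 1;0 -0.32 -0.48 0 0 0 1;0.04 -0.42 -0.48 0 0 0 1;0.08 -0.52 -0.48 0 0 0 1;0.14 -0.62 -0.48 0 0 0 1;0.2 -0.72 -0.48 0 0 0 1;0.26 -0.82 -0.48 0 0 0 1"}}

```text
clock: 17.58
eef_pos: [542.9, -108.0, 138.6]
tool_rot: [3.141, -0.001, 0.001]
force: [0.2, 0.2, -2.9]
width: 57.8
gripper_force: 64.8
```

```bash
python3 - <<'E'
from h import *
d=cam("wrist");t=read_state();print(t["width"],t["eef_pos"],t["tool_rot"],t["force"])
cv2.imwrite("pics/w9.png",d["img"][:,:,::-1])
go((631,-96,45),0.006)
E
```

```text
57.765171640584704 [548.05375049 -98.40704468 138.51635306] [-3.13548538 -0.00626199  0.0107002 ] [ 6.7372861   7.60439013 -1.68639666]
shift [ 0.2746 -0.0032  0.3135] turn [-0.0039 -0.004   0.003 ] rows 3.0
```

View pics/w9.png

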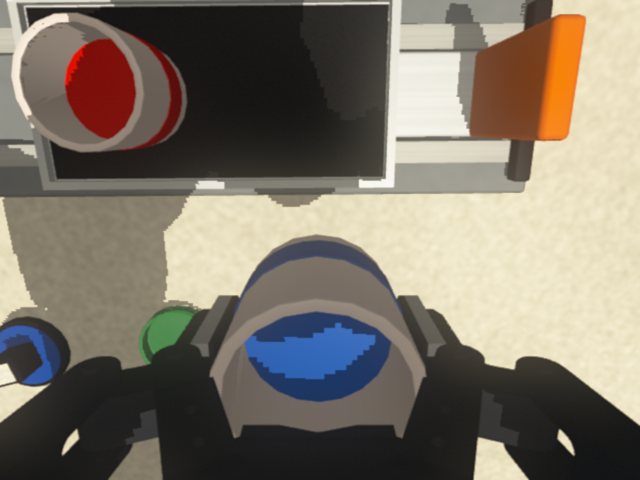

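Request:
{"op": "move_arm", "data": {"rows": "0.08 0 0 0 0 0 1;0.17 0 0 0 0 0 1;0.25 0 0 0 0 0 1;0.275 0 0 0 0 0 1;0.275 0 0.08 0 0 0 1;0.275 0 0.16 0 0 0 1;0.275 0 0.23 0 0 0 1;0.275 0 0.28 0 0 0 1;0.275 0 0.31 0 0 0 1;0.275 0 0.32 0 0 0 1;0.275 0 0.32 0 0 0 1"}}

```text
clock: 18.55
eef_pos: [624.3, -109.6, 41.4]
tool_rot: [-3.141, 0.001, 0.001]
force: [-0.9, 0.4, -1.9]
width: 57.9
gripper_force: 65.1
```

```bash
python3 - <<'E'
from h import *
t=read_state();print(t["width"],t["eef_pos"],t["tool_rot"],t["force"])
go((631,-96,36),0.006)
E
```

```text
57.89053284510117 [ 624.2971421  -109.60138837   41.41393612] [-3.14148730e+00  7.62650494e-04  6.26345549e-04] [-0.89733621  0.38286387 -1.94507792]
shift [ 0.0224 -0.0453  0.018 ] turn [-0.0001  0.0005 -0.0034] rows 1.0
```

Request:
{"op": "move_arm", "data": {"rows": "0.025 -0.042 0 0 0 -0.003 1;0.025 -0.042 0 0 0 -0.003 1;0.025 -0.042 0 0 0 -0.003 1;0.025 -0.042 0.01 0 0 -0.003 1;0.025 -0.042 0.018 0 0 -0.003 1;0.025 -0.042 0.022 0 0 -0.003 1;0.025 -0.042 0.022 0 0 -0.003 1"}}

```text
clock: 19.13
eef_pos: [632.1, -97.2, 35.6]
tool_rot: [3.142, -0.0, 0.005]
force: [-1.0, 0.6, 4.5]
width: 58.0
gripper_force: 65.5
```

Request:
{"op": "move_arm", "data": {"rows": "0 0 0 0 0 0 -1;0 0 0 0 0 0 -1;0 0 0 0 0 0 -1;0 0 0 0 0 0 -1;0 0 -0.1 0 0 0 -1;0 0 -0.2 0 0 0 -1;0 0 -0.33 0 0 0 -1;-0.05 -0.05 -0.45 0 0 0 -1;-0.08 -0.1 -0.55 0 0 0 -1;-0.1 -0.15 -0.65 0 0 0 -1;-0.1 -0.15 -0.7 0 0 0 -1;-0.1 -0.15 -0.7 0 0 0 -1"}}

```text
clock: 20.13
eef_pos: [604.3, -51.0, 249.4]
tool_rot: [-3.141, -0.008, 0.007]
force: [0.7, -0.1, 0.2]
width: 85.4
gripper_force: 0.0
```

Request:
{"op": "move_arm", "data": {"rows": "0 0 0 0 0 0 -1;0 0 0 0 0 0 -1;0 0 0 0 0 0 -1"}}

```text
clock: 20.38
eef_pos: [601.1, -52.6, 243.3]
tool_rot: [3.141, 0.003, 0.005]
force: [0.5, 0.7, -0.2]
width: 85.6
gripper_force: 0.0
```

```bash
python3 - <<'E'
from h import *
d=cam("wrist");t=read_state();print(t["width"],t["eef_pos"],t["tool_rot"],t["qd"].round(3))
cv2.imwrite("pics/w10.png",d["img"][:,:,::-1]);np.save("pics/w10T.npy",d["T"])
for p in((631.2,1.1,104),(629.5,-97.2,104),(632,-211,120)):print(np.round(proj(d,p)))
go((430,200,330),0)
E
```

```text
84.82005717210629 [601.1267636  -52.57396162 243.25783266] [3.14141818e+00 2.96908920e-03 4.58043874e-03] [-0.001  0.001 -0.003 -0.006 -0.001  0.001 -0.002]
[244. 180.]
[376. 183.]
[541. 183.]
shift [-0.5674 -0.8445 -0.2876] turn [0.0001 0.0019 0.0029] rows 8.0
```

View pics/w10.png

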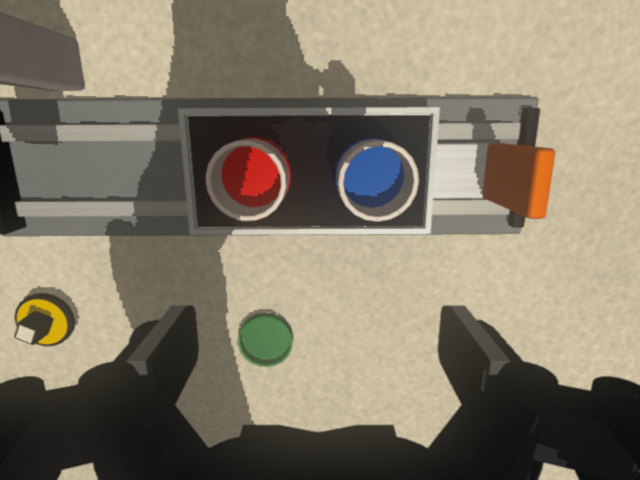

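Request:
{"op": "move_arm", "data": {"rows": "-0.05 -0.08 -0.04 0 0 0 -1;-0.11 -0.16 -0.08 0 0 0 -1;-0.17 -0.25 -0.12 0 0 0 -1;-0.23 -0.34 -0.16 0 0 0 -1;-0.29 -0.44 -0.2 0 0 0 -1;-0.35 -0.53 -0.23 0 0 0 -1;-0.42 -0.62 -0.23 0 0 0 -1;-0.48 -0.72 -0.23 0 0 0 -1;-0.55 -0.79 -0.23 0 0 0 -1;-0.6 -0.81 -0.23 0 0 0 -1;-0.6 -0.81 -0.23 0 0 0 -1;-0.6 -0.81 -0.23 0 0 0 -1"}}

```text
clock: 21.43
eef_pos: [420.3, 189.9, 313.4]
tool_rot: [3.141, 0.001, 0.007]
force: [0.3, -0.2, 0.3]
width: 85.5
gripper_force: 0.0
```

Request:
{"op": "move_arm", "data": {"rows": "0 0 0 0 0 0 -1;0 0 0 0 0 0 -1;0 0 0 0 0 0 -1"}}

```text
clock: 21.68
eef_pos: [421.6, 189.0, 313.7]
tool_rot: [3.141, -0.0, 0.003]
force: [0.4, -0.3, -0.0]
width: 85.7
gripper_force: 0.0
```

```bash
cat >> h.py <<'E'
def lids(d,cols=("red","yellow","blue")):
    hsv=cv2.cvtColor(d["img"],cv2.COLOR_RGB2HSV)
    for c in cols:
        for a,ce,m in blobs(d,*COL[c],100):
            u,v=ce.astype(int);x0,y0=max(u-45,0),max(v-45,0)
            ys,xs=np.nonzero(m);h=cv2.convexHull(np.c_[xs,ys].astype(np.float32));e=cv2.fitEllipse(h) if len(h)>4 else None
            print(c,a,ce,"ring@16",world(d,*e[0],16).round(1),np.round(e[1],1))
            w=cv2.inRange(hsv[y0:v+45,x0:u+45],np.array((0,0,185)),np.array((179,50,255)))
            n,l,st,cc=cv2.connectedComponentsWithStats(w)
            for i in range(1,n):
                if st[i,4]>40:
                    yy,xx=np.nonzero(l==i);r=cv2.minAreaRect(np.c_[xx+x0,yy+y0].astype(np.float32))
                    b=np.array([world(d,*q,42)[:2] for q in cv2.boxPoints(r)]);ed=np.diff(b,axis=0)
                    print("   white",st[i,4],r[0],"c",b.mean(0).round(1),"sides",np.linalg.norm(ed,axis=1).round(1),"ang",np.degrees(np.arctan2(ed[:,1],ed[:,0])).round(0))
E
python3 - <<'E'
from h import *
d=cam("wrist");t=read_state();print(t["eef_pos"],t["tool_rot"],t["qd"].round(3))
cv2.imwrite("pics/w11.png",d["img"][:,:,::-1])
lids(d)
E
```

```text
[421.40460388 189.1216724  313.69700997] [3.14114309e+00 2.90740152e-05 3.47783092e-03] [-0.004 -0.004 -0.005  0.002 -0.001  0.    -0.001]
red 1027 [188.8 184.4] ring@16 [426.3 336.   16. ] [43.8 47.5]
yellow 512 [260.8 151.1] ring@16 [465.8 244.6  16. ] [29.3 44.6]
blue 192 [364.5 175.7] ring@16 [437.1 126.8  16. ] [25.  40.3]
```

View pics/w11.png

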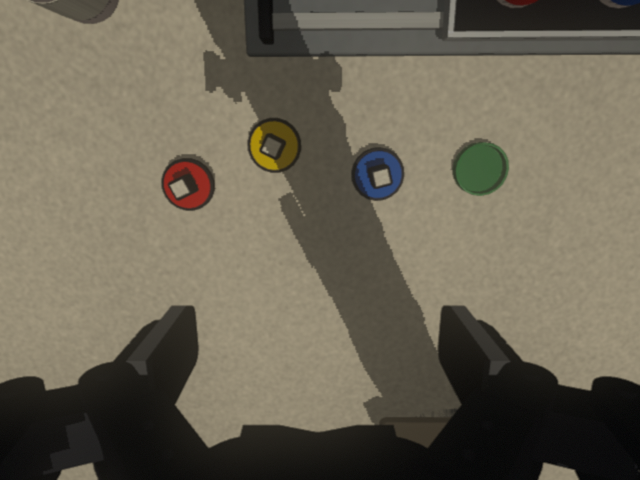

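```bash
cat >> h.py <<'E'
def label(d,u,v,rad=22,lo=110):
    g=d["img"].min(2).copy(); m=np.zeros_like(g); cv2.circle(m,(int(u),int(v)),rad,255,-1)
    w=((g>lo)&(m>0)).astype(np.uint8)
    n,l,st,cc=cv2.connectedComponentsWithStats(w); i=1+np.argmax(st[1:,4])
    yy,xx=np.nonzero(l==i);r=cv2.minAreaRect(np.c_[xx,yy].astype(np.float32))
    b=np.array([world(d,*q,42)[:2] for q in cv2.boxPoints(r)]);ed=np.diff(b,axis=0)
    print("label",st[i,4],"px",np.round(r[0],1),"c",b.mean(0).round(1),"sides",np.linalg.norm(ed,axis=1).round(1),"yaw",np.degrees(np.arctan2(ed[0,1],ed[0,0])).round(1)%90)
def flange(d,u,v,rad=34):
    pass
E
python3 - <<'E'
from h import *
d=cam("wrist")
label(d,188,184);label(d,378,174);label(d,274,145,20,90)
for uv in((188,184),(378,174)): print(world(d,*uv,16).round(1))
T=d["T"].copy();d2=dict(d);d2["T"]=np.load("pics/w10T.npy")
for uv in((247,180),(378,181)): print(world(d2,*uv,104).round(1))
E
```

```text
label 172 px [179.2 187.9] c [425.9 335.9] sides [14.4 13.9 14.5] yaw 25.700000000000003
label 181 px [381.5 177. ] c [438.2 119.7] sides [14.2 14.3 14.4] yaw 14.200000000000003
label 31 px [265.8 149.8] c [466.2 242. ] sides [4.5 7.9 4.5] yaw 43.5
[426.5 334.4  16. ]
[438.4 119.7  16. ]
[631.1  -1.5 104. ]
[630.7 -98.5 104. ]
```

```bash
python3 -c "
from h import *
go((438.3,119.7,60),0.248)"
```

```text
shift [0.056  0.2319 0.8459] turn [ 2.000e-04  1.000e-04 -1.555e-01] rows 7.0
```

Request:
{"op": "move_arm", "data": {"rows": "0.028 0.1 0.08 0 0 -0.08 -1;0.056 0.2 0.18 0 0 -0.155 -1;0.056 0.232 0.3 0 0 -0.155 -1;0.056 0.232 0.42 0 0 -0.155 -1;0.056 0.232 0.54 0 0 -0.155 -1;0.056 0.232 0.64 0 0 -0.155 -1;0.056 0.232 0.72 0 0 -0.155 -1;0.056 0.232 0.8 0 0 -0.155 -1;0.056 0.232 0.846 0 0 -0.155 -1;0.056 0.232 0.846 0 0 -0.155 -1;0.056 0.232 0.846 0 0 -0.155 -1"}}

```text
clock: 22.7
eef_pos: [437.7, 120.0, 59.7]
tool_rot: [3.141, 0.001, 0.248]
force: [0.5, 0.3, -0.7]
width: 85.6
gripper_force: 0.0
```

```bash
python3 - <<'E'
from h import *
d=cam("wrist");t=read_state();print(t["eef_pos"],t["tool_rot"],t["qd"].round(3))
p=proj(d,(438.3,119.7,42));print(p);label(d,*p,55,110)
go((438.3,119.7,0),0.248)
E
```

```text
[438.42998153 120.32813572  60.47215497] [ 3.14147570e+00 -5.42604194e-04  2.48456104e-01] [-0.004 -0.026 -0.    -0.003  0.001 -0.002 -0.   ]
(np.float64(315.85182302018717), np.float64(276.63590642667924))
label 558 px [357.4 297.6] c [432.5  97.8] sides [28.5  8.4 28.8] yaw 67.9
shift [-0.001   0.0019  0.2016] turn [ 0.0001 -0.0003  0.0003] rows 2.0
```

Request:
{"op": "move_arm", "data": {"rows": "0 0.002 0.06 0 0 0 -1;0 0.002 0.12 0 0 0 -1;0 0.002 0.17 0 0 0 -1;0 0.002 0.2 0 0 0 -1;0 0.002 0.2 0 0 0 -1;0 0.002 0.2 0 0 0 -1"}}

```text
clock: 23.25
eef_pos: [439.2, 120.6, 1.0]
tool_rot: [-3.141, -0.003, 0.249]
force: [-0.3, 0.8, -0.2]
width: 84.9
gripper_force: 0.0
```

Request:
{"op": "move_arm", "data": {"rows": "0 0 0 0 0 0 1;0 0 0 0 0 0 1;0 0 0 0 0 0 1;0 0 0 0 0 0 1;0 0 0 0 0 0 1;0 0 0 0 0 0 1;0 0 0 0 0 0 1;0 0 0 0 0 0 1;0 0 0 0 0 0 1;0 0 0 0 0 0 1;0 0 0 0 0 0 1;0 0 0 0 0 0 1"}}

```text
clock: 24.25
eef_pos: [438.4, 120.0, 0.8]
tool_rot: [-3.141, -0.001, 0.249]
force: [-0.1, 0.0, 6.4]
width: 20.9
gripper_force: 59.2
```

```bash
python3 - <<'E'
from h import *
t=read_state();print(t["eef_pos"],t["tool_rot"],t["width"],t["gripper_force"],t["force"])
go((631,-98,150),0.006)
E
```

```text
[438.37301078 120.02601423   0.78521687] [-3.14091716e+00 -1.08442297e-03  2.48653580e-01] 20.9326607224537 59.21940565109253 [-0.06551916  0.02627547  6.42609709]
shift [ 0.444   0.8621 -0.4975] turn [-0.0005 -0.0006  0.1545] rows 8.0
```

```bash
python3 -c "
from h import *
go((630.9,-98,150),0.2487)"
```

```text
shift [ 0.4437  0.862  -0.4975] turn [-0.0004 -0.0007 -0.    ] rows 8.0
```

Request:
{"op": "move_arm", "data": {"rows": "0 0 -0.05 0 0 0 1;0 0 -0.15 0 0 0 1;0 0 -0.25 0 0 0 1;0 0 -0.35 0 0 0 1;0 0.05 -0.43 0 0 0 1;0.04 0.13 -0.497 0 0 0 1;0.1 0.22 -0.5 0 0 0 1;0.16 0.32 -0.5 0 0 0 1;0.21 0.42 -0.5 0 0 0 1;0.26 0.52 -0.5 0 0 0 1;0.31 0.61 -0.5 0 0 0 1;0.36 0.7 -0.5 0 0 0 1"}}

```text
clock: 25.25
eef_pos: [594.8, -58.7, 150.1]
tool_rot: [-3.141, 0.001, 0.248]
force: [0.6, 0.9, -0.3]
width: 20.5
gripper_force: 58.9
```

```bash
python3 -c "
from h import *
t=read_state();print(t['eef_pos'],t['width'],t['gripper_force'])
go((630.9,-98,150),0.2487)"
```

```text
[594.79634285 -58.71546136 150.08505923] 20.464256972467748 58.868932127952576
shift [0.0845 0.1565 0.0002] turn [-0.0002  0.0004 -0.0005] rows 2.0
```

Request:
{"op": "move_arm", "data": {"rows": "0.04 0.08 0 0 0 0 1;0.084 0.16 0 0 0 0 1;0.084 0.16 0 0 0 0 1;0.084 0.16 0 0 0 0 1;0.084 0.16 0 0 0 0 1"}}

```text
clock: 25.67
eef_pos: [629.6, -96.8, 149.6]
tool_rot: [-3.14, 0.001, 0.249]
force: [-0.2, -0.3, -0.7]
width: 20.9
gripper_force: 59.0
```

```bash
python3 -c "
from h import *
d=cam('wrist');cv2.imwrite('pics/w12.png',d['img'][:,:,::-1])
t=read_state();print(t['eef_pos'],t['width'],t['gripper_force'],t['force'])
d=cam('top')
for c in('red','blue'):
  for a,ce,m in blobs(d,*COL[c],50):print(c,a,ce,world(d,*ce,44).round(1))
print(proj(d,(630.9,-98,104)))
go((630.9,-98,104),0.2487)"
```

```text
[629.63574323 -96.11186993 149.70670219] 20.667074339323364 58.9520663022995 [-1.13912524 -0.42931357 -0.67411515]
red 1161 [288.6  96.3] [899.7  73.9  44. ]
red 151 [127.3 192.7] [657.  466.5  44. ]
red 275 [182.5 288.3] [423.3 327.5  44. ]
blue 716 [477.3 116. ] [ 842.6 -398.2   44. ]
blue 295 [390.2  94.2] [ 902.6 -181.6   44. ]
blue 784 [434.7 114.3] [ 848.2 -291.4   44. ]
(np.float64(361.84804813969254), np.float64(194.41768747010184))
shift [0.0021 0.008  0.153 ] turn [-0.001   0.0006  0.0009] rows 2.0
```

View pics/w12.png

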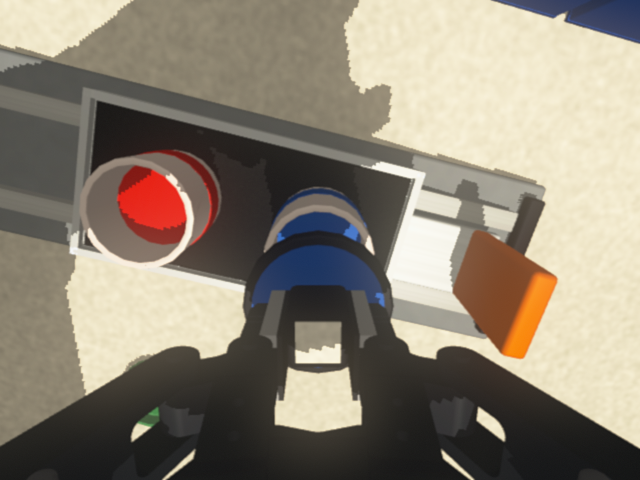

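Request:
{"op": "move_arm", "data": {"rows": "0.003 0.006 0 0 0 0 1;0.003 0.006 0 0 0 0 1;0.003 0.006 0.05 0 0 0 1;0.003 0.006 0.1 0 0 0 1;0.003 0.006 0.13 0 0 0 1;0.003 0.006 0.15 0 0 0 1;0.003 0.006 0.15 0 0 0 1;0.003 0.006 0.15 0 0 0 1"}}

```text
clock: 26.43
eef_pos: [632.0, -98.9, 105.2]
tool_rot: [3.141, 0.0, 0.249]
force: [-0.7, 0.5, -0.1]
width: 20.8
gripper_force: 58.9
```

```bash
python3 -c "
from h import *
t=read_state();print(t['eef_pos'],t['width'],t['gripper_force'],t['force'])
d=cam('wrist')
d['T']=None
T=np.eye(4);T[:3,:3]=R.from_euler('xyz',(-3.14,.001,.249)).as_matrix();T[:3,3]=(629.6,-96.1,149.7);d['T']=T@d['T_tool_cam'];print(world(d,137,213,104),proj(d,(631,-.5,104)))
go((630.9,-98,97),0.2487)"
```

```text
[632.0241895  -98.9114668  105.21123324] 20.83601308454572 58.941280245780945 [-0.65860392  0.46844582 -0.06051301]
[6.31067573e+02 4.29630198e-01 1.04000000e+02] (np.float64(138.75866916507582), np.float64(213.55146869381576))
shift [-0.0039 -0.0047  0.0289] turn [ 0.0004 -0.0005  0.0002] rows 1.0
```

Request:
{"op": "move_arm", "data": {"rows": "-0.003 -0.003 0.01 0 0 0 1;-0.003 -0.003 0.018 0 0 0 1;-0.003 -0.003 0.024 0 0 0 1;-0.003 -0.003 0.028 0 0 0 1;-0.003 -0.003 0.028 0 0 0 1"}}

```text
clock: 26.9
eef_pos: [630.9, -98.2, 96.9]
tool_rot: [-3.142, -0.0, 0.249]
force: [-0.2, 0.3, 0.8]
width: 20.6
gripper_force: 58.9
```

Request:
{"op": "move_arm", "data": {"rows": "0 0 0.005 0 0 0 1;0 0 0.008 0 0 0 1;0 0 0.008 0 0 0 1"}}

```text
clock: 27.15
eef_pos: [631.1, -98.3, 96.8]
tool_rot: [-3.141, -0.001, 0.249]
force: [-5.0, 2.2, 15.8]
width: 21.1
gripper_force: 61.0
```

Firmly seated at z=96.8. Release, rise, then head for the red lid.

Request:
{"op": "move_arm", "data": {"rows": "0 0 -0.006 0 0 0 -1;0 0 -0.006 0 0 0 -1;0 0 -0.006 0 0 0 -1;0 0 -0.006 0 0 0 -1;0 0 -0.1 0 0 0 -1;0 0 -0.2 0 0 0 -1;0 0 -0.33 0 0 0 -1;-0.05 -0.05 -0.45 0 0 0 -1;-0.08 -0.1 -0.55 0 0 0 -1;-0.12 -0.17 -0.6 0 0 0 -1;-0.12 -0.17 -0.6 0 0 0 -1;-0.12 -0.17 -0.6 0 0 0 -1"}}

```text
clock: 28.15
eef_pos: [583.6, -56.6, 275.1]
tool_rot: [-3.141, -0.002, 0.251]
force: [0.3, 0.1, -0.4]
width: 85.6
gripper_force: 0.0
```

Request:
{"op": "move_arm", "data": {"rows": "0 0 0 0 0 0 -1;0 0 0 0 0 0 -1;0 0 0 0 0 0 -1"}}

```text
clock: 28.4
eef_pos: [583.2, -58.5, 273.1]
tool_rot: [3.141, 0.002, 0.248]
force: [0.2, -0.4, -0.2]
width: 85.3
gripper_force: 0.0
```

```bash
python3 - <<'E'
from h import *
d=cam("wrist");t=read_state();print(t["eef_pos"],t["width"],t["force"])
p=proj(d,(630.9,-98.2,138));q=proj(d,(630.9,-98.2,112));print(p,q,proj(d,(631,0.3,104)))
g=d["img"].min(2);m=np.zeros_like(g);cv2.circle(m,(int(p[0]),int(p[1])),22,255,-1)
w=((g>110)&(m>0));ys,xs=np.nonzero(w);print("label",w.sum(),xs.mean(),ys.mean(),world(d,xs.mean(),ys.mean(),138))
for c in("red","blue"):
  for a,ce,mm in blobs(d,*COL[c],100):
    ys,xs=np.nonzero(mm);e=cv2.fitEllipse(cv2.convexHull(np.c_[xs,ys].astype(np.float32)));print(c,a,ce,e,world(d,*e[0],112))
go((410,240,313),0.2487)
E
```

```text
[583.26078306 -58.43866759 273.14594067] 85.46584920086111 [ 0.21305531  0.80087843 -0.54226435]
(np.float64(384.7854098072437), np.float64(171.7756879607839)) (np.float64(379.5232469256867), np.float64(168.04754494773772)) (np.float64(258.5138678947111), np.float64(136.04273644611328))
label 447 387.28859060402687 171.77404921700224 [631.34622828 -99.9629389  138.        ]
red 2614 [263.3 135.6] ((263.3137512207031, 135.55857849121094), (55.37355041503906, 60.08163833618164), 160.3895721435547) [632.74860115  -4.24796095 112.        ]
blue 1943 [380.8 168.2] ((381.73138427734375, 166.79786682128906), (63.628440856933594, 66.4999008178711), 43.710994720458984) [632.25957024 -99.60775418 112.        ]
shift [-0.316  -1.1061 -0.1325] turn [ 0.0002  0.0013 -0.0005] rows 9.0
```

Request:
{"op": "move_arm", "data": {"rows": "-0.03 -0.1 0 0 0 0 -1;-0.06 -0.2 -0.03 0 0 0 -1;-0.09 -0.3 -0.05 0 0 0 -1;-0.12 -0.4 -0.08 0 0 0 -1;-0.15 -0.5 -0.1 0 0 0 -1;-0.18 -0.6 -0.13 0 0 0 -1;-0.21 -0.7 -0.13 0 0 0 -1;-0.24 -0.8 -0.13 0 0 0 -1;-0.28 -0.9 -0.13 0 0 0 -1;-0.31 -0.98 -0.13 0 0 0 -1;-0.316 -1 -0.13 0 0 0 -1;-0.316 -1 -0.13 0 0 0 -1"}}

```text
clock: 29.45
eef_pos: [416.7, 211.4, 312.8]
tool_rot: [3.142, 0.001, 0.253]
force: [0.5, -0.9, 0.8]
width: 85.4
gripper_force: 0.0
```

Request:
{"op": "move_arm", "data": {"rows": "0 0 0 0 0 0 -1;0 0 0 0 0 0 -1;0 0 0 0 0 0 -1"}}

```text
clock: 29.7
eef_pos: [418.6, 208.1, 313.3]
tool_rot: [3.141, -0.0, 0.246]
force: [0.5, -0.3, 0.1]
width: 85.3
gripper_force: 0.0
```

```bash
python3 - <<'E'
from h import *
d=cam("wrist");t=read_state();print(t["eef_pos"],t["tool_rot"],t["width"])
for a,ce,mm in blobs(d,*COL["red"],100):
    ys,xs=np.nonzero(mm);e=cv2.fitEllipse(cv2.convexHull(np.c_[xs,ys].astype(np.float32)));print(a,ce,e[1],world(d,*e[0],16))
    if world(d,*ce,16)[0]<500: label(d,*e[0]); label(d,*e[0],22,140)
go((426.1,335.5,60),0.4485)
E
```

```text
[418.49852556 208.30431607 313.34287523] [ 3.14096671e+00 -3.35213149e-04  2.46055765e-01] 85.63418215932953
1124 [608.   20.6] (31.240528106689453, 48.13454818725586) [658.10955152 -39.43552271  16.        ]
1145 [207.8 154.7] (45.5911750793457, 49.101985931396484) [426.28281794 335.9051111   16.        ]
label 187 px [199.5 156.4] c [425.7 335.9] sides [14.2 14.2 14.3] yaw 27.5Traceback (most recent call last):
  File "<stdin>", line 5, in <module>
  File "h.py", line 42, in label
    n,l,st,cc=cv2.connectedComponentsWithStats(w); i=1+np.argmax(st[1:,4])
                                                       ~~~~~~~~~^^^^^^^^^^
    return _wrapfunc(a, 'argmax', axis=axis, out=out, **kwds)
    return bound(*args, **kwds)
ValueError: attempt to get argmax of an empty sequence
```

```bash
python3 -c "
from h import *
go((426.1,335.8,55),0.463)"
```

```text
shift [ 0.1278 -0.4066  0.8609] turn [ 0.0004 -0.0002 -0.1381] rows 7.0
```

Request:
{"op": "move_arm", "data": {"rows": "0.03 -0.1 0.02 0 0 -0.05 -1;0.06 -0.2 0.08 0 0 -0.1 -1;0.1 -0.3 0.16 0 0 -0.138 -1;0.128 -0.4 0.26 0 0 -0.138 -1;0.128 -0.407 0.37 0 0 -0.138 -1;0.128 -0.407 0.49 0 0 -0.138 -1;0.128 -0.407 0.6 0 0 -0.138 -1;0.128 -0.407 0.7 0 0 -0.138 -1;0.128 -0.407 0.78 0 0 -0.138 -1;0.128 -0.407 0.86 0 0 -0.138 -1;0.128 -0.407 0.86 0 0 -0.138 -1;0.128 -0.407 0.86 0 0 -0.138 -1"}}

```text
clock: 30.75
eef_pos: [424.9, 336.2, 54.6]
tool_rot: [3.141, 0.002, 0.464]
force: [0.4, -0.3, 0.3]
width: 85.5
gripper_force: 0.0
```

```bash
python3 -c "
from h import *
d=cam('wrist')
for a,ce,mm in blobs(d,*COL['red'],300):
    ys,xs=np.nonzero(mm);e=cv2.fitEllipse(cv2.convexHull(np.c_[xs,ys].astype(np.float32)));print(a,ce,e[1],world(d,*e[0],16))
go((426.1,335.8,1),0.463)"
```

```text
4492 [316.5 253.7] (94.13040161132812, 97.83909606933594) [426.40014887 335.79798518  16.        ]
shift [-0.001   0.004   0.1828] turn [ 0.0003 -0.0003  0.0009] rows 2.0
```

Request:
{"op": "move_arm", "data": {"rows": "0 0.003 0.06 0 0 0 -1;0 0.003 0.12 0 0 0 -1;0 0.003 0.16 0 0 0 -1;0 0.003 0.181 0 0 0 -1;0 0.003 0.181 0 0 0 -1;0 0.003 0.181 0 0 0 -1"}}

```text
clock: 31.3
eef_pos: [425.7, 336.9, 1.7]
tool_rot: [-3.141, -0.001, 0.466]
force: [-0.0, -0.5, -0.2]
width: 85.5
gripper_force: 0.0
```

Request:
{"op": "move_arm", "data": {"rows": "0 0 0 0 0 0 1;0 0 0 0 0 0 1;0 0 0 0 0 0 1;0 0 0 0 0 0 1;0 0 0 0 0 0 1;0 0 0 0 0 0 1;0 0 0 0 0 0 1;0 0 0 0 0 0 1;0 0 0 0 0 0 1;0 0 0 0 0 0 1;0 0 0 0 0 0 1;0 0 0 0 0 0 1"}}

```text
clock: 32.3
eef_pos: [425.5, 336.9, 1.5]
tool_rot: [-3.141, -0.001, 0.466]
force: [0.0, 0.2, 5.6]
width: 20.5
gripper_force: 59.8
```

```bash
python3 - <<'E'
from h import *
t=read_state();print(t["eef_pos"],t["tool_rot"],t["width"],t["gripper_force"],t["force"])
go((560,120,150),0.463)
go((631,0.4,150),0.463)
E
```

```text
[425.50350158 336.93093553   1.46648323] [-3.14136890e+00 -8.62450334e-04  4.65735149e-01] 20.524399805863634 59.841259717941284 [0.03127688 0.18534003 5.63653367]
shift [ 0.0763  0.8473 -0.4952] turn [-0.0001 -0.0005  0.0017] rows 8.0
shift [ 0.1087  1.3098 -0.4953] turn [-0.0001 -0.0005  0.0017] rows 11.0
```

Request:
{"op": "move_arm", "data": {"rows": "0 0 -0.05 0 0 0 1;0 0 -0.15 0 0 0 1;-0.02 0.04 -0.25 0 0 0 1;-0.06 0.13 -0.35 0 0 0 1;-0.11 0.23 -0.43 0 0 0 1;-0.16 0.34 -0.495 0 0 0 1;-0.21 0.45 -0.495 0 0 0 1;-0.26 0.56 -0.495 0 0 0 1;-0.2 0.66 -0.495 0 0 0 1;-0.15 0.76 -0.495 0 0 0 1;-0.09 0.86 -0.495 0 0 0 1;-0.036 0.96 -0.495 0 0 0 1"}}

```text
clock: 33.3
eef_pos: [545.8, 73.5, 149.4]
tool_rot: [-3.141, 0.0, 0.466]
force: [0.3, -0.2, -1.1]
width: 20.9
gripper_force: 59.1
```

```bash
python3 - <<'E'
from h import *
t=read_state();print(t["eef_pos"],t["tool_rot"],t["width"],t["gripper_force"],t["force"])
go((631,0.4,150),0.465)
E
```

```text
[545.78003468  73.53748414 149.4210577 ] [-3.14114407e+00  1.15313182e-04  4.65693830e-01] 20.89663233234312 59.086158871650696 [ 0.29745101 -0.23055251 -1.0521307 ]
shift [ 0.1443  0.3454 -0.0021] turn [-0.0003  0.0001  0.0004] rows 3.0
```

Request:
{"op": "move_arm", "data": {"rows": "0.04 0.1 0 0 0 0 1;0.09 0.2 0 0 0 0 1;0.13 0.3 0 0 0 0 1;0.144 0.345 0 0 0 0 1;0.144 0.345 0 0 0 0 1;0.144 0.345 0 0 0 0 1;0.144 0.345 0.04 0 0 0 1;0.144 0.345 0.08 0 0 0 1;0.144 0.345 0.12 0 0 0 1;0.144 0.345 0.12 0 0 0 1;0.144 0.345 0.12 0 0 0 1;0.144 0.345 0.12 0 0 0 1"}}

```text
clock: 34.3
eef_pos: [629.8, 1.7, 113.4]
tool_rot: [3.142, 0.0, 0.466]
force: [-0.2, 0.2, -0.6]
width: 20.6
gripper_force: 59.1
```

```bash
python3 - <<'E'
from h import *
t=read_state();print(t["eef_pos"],t["tool_rot"],t["width"],t["gripper_force"],t["force"])
go((631,0.4,97.5),0.4657)
E
```

```text
[629.84262298   1.70537646 113.40156891] [3.14155156e+00 2.05427048e-04 4.66145821e-01] 20.58310810486083 59.08655047416687 [-0.1634518   0.22032325 -0.61921393]
shift [0.0015 0.0056 0.053 ] turn [0.     0.0001 0.0003] rows 1.0
```

Request:
{"op": "move_arm", "data": {"rows": "0.002 0.005 0 0 0 0 1;0.002 0.005 0.015 0 0 0 1;0.002 0.005 0.03 0 0 0 1;0.002 0.005 0.04 0 0 0 1;0.002 0.005 0.048 0 0 0 1;0.002 0.005 0.054 0 0 0 1;0.002 0.005 0.06 0 0 0 1;0.002 0.005 0.06 0 0 0 1"}}

```text
clock: 34.97
eef_pos: [631.0, 0.4, 97.5]
tool_rot: [-3.141, -0.0, 0.466]
force: [-3.6, 0.2, 14.2]
width: 20.7
gripper_force: 61.0
```

Seated at 97.5 with contact force. Release, rise and check.

Request:
{"op": "move_arm", "data": {"rows": "0 0 -0.006 0 0 0 -1;0 0 -0.006 0 0 0 -1;0 0 -0.006 0 0 0 -1;0 0 -0.006 0 0 0 -1;0 0 -0.1 0 0 0 -1;0 0 -0.2 0 0 0 -1;0 0 -0.33 0 0 0 -1;-0.05 0.05 -0.45 0 0 0.06 -1;-0.1 0.1 -0.5 0 0 0.13 -1;-0.15 0.15 -0.55 0 0 0.2 -1;-0.16 0.15 -0.58 0 0 0.27 -1;-0.16 0.15 -0.58 0 0 0.295 -1"}}

```text
clock: 35.97
eef_pos: [608.8, -64.2, 272.1]
tool_rot: [3.14, -0.004, -0.006]
force: [-0.3, 0.6, 0.5]
width: 85.7
gripper_force: 0.0
```

Request:
{"op": "move_arm", "data": {"rows": "0 0 0 0 0 0 -1;0 0 0 0 0 0 -1;0 0 0 0 0 0 -1"}}

```text
clock: 36.22
eef_pos: [608.3, -60.8, 268.8]
tool_rot: [-3.141, 0.001, 0.004]
force: [0.2, 0.8, -0.3]
width: 85.2
gripper_force: 0.0
```

```bash
cat >> h.py <<'E'
def check(d,P):
    g=d["img"].min(2)
    for c,(x,y) in P.items():
        p=proj(d,(x,y,138));m=np.zeros_like(g);cv2.circle(m,(int(p[0]),int(p[1])),20,255,-1)
        ys,xs=np.nonzero((g>110)&(m>0))
        if len(xs): print(c,"label@138",len(xs),world(d,xs.mean(),ys.mean(),138).round(1))
        for a,ce,mm in blobs(d,*COL[c],200):
            ys,xs=np.nonzero(mm);e=cv2.fitEllipse(cv2.convexHull(np.c_[xs,ys].astype(np.float32)));print("  ring@112",a,ce,np.round(e[1],1),world(d,*e[0],112).round(1))
    for a,ce,m in blobs(d,*COL["orange"],100): print("handle",a,ce,world(d,*ce,120).round(1))
E
python3 - <<'E'
from h import *
d=cam("wrist");t=read_state();print(t["eef_pos"],t["tool_rot"],t["width"])
check(d,dict(red=(631,0.2),blue=(631,-98.3)));print(proj(d,(632,-211,120)))
go((631,-205,160),0.0)
E
```

```text
[608.26030015 -60.78905903 268.78586237] [-3.14135047e+00  1.18273868e-03  4.17792803e-03] 85.2844215992882
red label@138 445 [ 6.318e+02 -4.000e-01  1.380e+02]
  ring@112 2474 [240.6 183.4] [65.  68.3] [ 6.325e+02 -3.000e-01  1.120e+02]
blue label@138 451 [631.4 -99.9 138. ]
  ring@112 1489 [360.7 178.9] [57.1 66.2] [633.9 -98.4 112. ]
handle 1005 [510.9 187.8] [ 632.  -210.4  120. ]
(np.float64(511.61737388590325), np.float64(187.86717051241277))
shift [0.0742 0.4811 0.3624] turn [-0.0002  0.0008  0.0027] rows 5.0
```

Request:
{"op": "move_arm", "data": {"rows": "0.04 0.1 0 0 0 0 -1;0.074 0.22 0 0 0 0 -1;0.074 0.34 0 0 0 0 -1;0.074 0.44 0.05 0 0 0 -1;0.074 0.5 0.12 0 0 0 -1;0.074 0.5 0.22 0 0 0 -1;0.074 0.5 0.32 0 0 0 -1;0.074 0.5 0.36 0 0 0 -1;0.074 0.5 0.36 0 0 0 -1;0.074 0.5 0.36 0 0 0 -1"}}

```text
clock: 37.1
eef_pos: [631.2, -211.0, 161.5]
tool_rot: [-3.142, 0.001, 0.003]
force: [0.8, 0.7, 1.1]
width: 85.2
gripper_force: 0.0
```

```bash
python3 - <<'E'
from h import *
t=read_state();print(t["force"])
go((631,-210.5,80),0.005)
E
```

```text
[0.76454708 0.66237272 1.0684377 ]
shift [-0.0006 -0.0016  0.2717] turn [-0.      0.0004 -0.001 ] rows 2.0
```

Request:
{"op": "move_arm", "data": {"rows": "0 0 0.08 0 0 0 -1;0 0 0.16 0 0 0 -1;0 0 0.22 0 0 0 -1;0 0 0.27 0 0 0 -1;0 0 0.27 0 0 0 -1;0 0 0.27 0 0 0 0;0 0 0.27 0 0 0 1;0 0 0.27 0 0 0 1;0 0 0.27 0 0 0 1;0 0 0.27 0 0 0 1;0 0 0.27 0 0 0 1;0 0 0.27 0 0 0 1"}}

```text
clock: 38.1
eef_pos: [631.4, -209.6, 81.5]
tool_rot: [-3.139, -0.0, 0.004]
force: [-1.6, 3.2, 4.9]
width: 12.7
gripper_force: 59.3
```

Request:
{"op": "move_arm", "data": {"rows": "0 0 0 0 0 0 1;0 0 0 0 0 0 1;0 0 0 0 0 0 1;0 0 0 0 0 0 1"}}

```text
clock: 38.43
eef_pos: [631.4, -209.8, 81.6]
tool_rot: [-3.139, -0.001, 0.004]
force: [-1.8, 3.0, 5.8]
width: 12.4
gripper_force: 59.3
```

Request:
{"op": "move_arm", "data": {"rows": "0 -0.003 0 0 0 0 1;0 -0.01 0 0 0 0 1;0 -0.021 0 0 0 0 1;0 -0.036 0 0 0 0 1;0 -0.054 0 0 0 0 1;0 -0.074 0 0 0 0 1;0 -0.095 0 0 0 0 1;0 -0.116 0 0 0 0 1;0 -0.137 0 0 0 0 1;0 -0.158 0 0 0 0 1;0 -0.179 0 0 0 0 1;0 -0.2 0 0 0 0 1"}}

```text
clock: 39.43
eef_pos: [630.9, -152.9, 81.5]
tool_rot: [3.139, -0.001, 0.002]
force: [-1.9, -3.8, 8.1]
width: 13.0
gripper_force: 59.7
```

Request:
{"op": "move_arm", "data": {"rows": "0 -0.021 0 0 0 0 1;0 -0.042 0 0 0 0 1;0 -0.063 0 0 0 0 1;0 -0.084 0 0 0 0 1;0 -0.105 0 0 0 0 1;0 -0.126 0 0 0 0 1;0 -0.147 0 0 0 0 1;0 -0.168 0 0 0 0 1;0 -0.189 0 0 0 0 1;0 -0.21 0 0 0 0 1;0 -0.23 0 0 0 0 1;0 -0.247 0 0 0 0 1"}}

```text
clock: 40.43
eef_pos: [630.2, -78.3, 81.5]
tool_rot: [3.14, 0.0, 0.002]
force: [-2.3, -3.2, 10.0]
width: 13.1
gripper_force: 59.9
```

```bash
python3 - <<'E'
from h import *
d=cam("wrist");t=read_state();print(t["eef_pos"],t["tool_rot"],t["width"],t["force"])
d=cam("top")
for a,ce,m in blobs(d,*COL["orange"]): print(a,ce,world(d,*ce,120).round(1))
E
```

```text
[630.18996096 -76.41179724  81.50853866] [-3.14138873e+00  6.13938120e-04  3.07582189e-03] 12.443230367899337 [-3.87767606 -0.26397721 10.68105472]
```

Remaining ~27 mm; slow in to the stop.

Request:
{"op": "move_arm", "data": {"rows": "0 -0.006 0 0 0 0 1;0 -0.014 0 0 0 0 1;0 -0.024 0 0 0 0 1;0 -0.034 0 0 0 0 1;0 -0.044 0 0 0 0 1;0 -0.053 0 0 0 0 1;0 -0.061 0 0 0 0 1;0 -0.068 0 0 0 0 1;0 -0.074 0 0 0 0 1;0 -0.079 0 0 0 0 1;0 -0.082 0 0 0 0 1;0 -0.082 0 0 0 0 1"}}

```text
clock: 41.53
eef_pos: [630.0, -53.2, 81.5]
tool_rot: [3.141, 0.001, 0.002]
force: [-2.7, -3.4, 11.1]
width: 12.7
gripper_force: 60.0
```

Request:
{"op": "move_arm", "data": {"rows": "0 -0.005 0 0 0 0 1;0 -0.01 0 0 0 0 1;0 -0.015 0 0 0 0 1;0 -0.02 0 0 0 0 1;0 -0.02 0 0 0 0 1;0 -0.02 0 0 0 0 1"}}

```text
clock: 42.03
eef_pos: [629.9, -49.9, 81.5]
tool_rot: [3.138, 0.0, 0.001]
force: [-3.2, -5.8, 8.7]
width: 12.8
gripper_force: 59.9
```

Request:
{"op": "move_arm", "data": {"rows": "0 -0.01 0 0 0 0 1;0 -0.015 0 0 0 0 1;0 -0.015 0 0 0 0 1;0 -0.015 0 0 0 0 1"}}

```text
clock: 42.37
eef_pos: [630.0, -50.0, 81.5]
tool_rot: [3.132, -0.001, -0.001]
force: [-2.7, -13.6, 6.2]
width: 12.3
gripper_force: 59.8
```

Request:
{"op": "move_arm", "data": {"rows": "0 0.012 0 0 0 0 -1;0 0.012 0 0 0 0 -1;0 0.012 0 0 0 0 -1;0 0.012 0 0 0 0 -1;0 0.012 0 0 0 0 -1;0 0.012 -0.1 0 0 0 -1;0 0.012 -0.2 0 0 0 -1;0 0.012 -0.33 0 0 0 -1;-0.05 0.1 -0.45 0 0 0 -1;-0.1 0.15 -0.55 0 0 0 -1;-0.15 0.15 -0.6 0 0 0 -1;-0.15 0.15 -0.6 0 0 0 -1"}}

```text
clock: 43.37
eef_pos: [585.1, -89.6, 265.0]
tool_rot: [3.141, -0.006, -0.001]
force: [-0.3, 0.4, 0.2]
width: 85.6
gripper_force: 0.0
```

Request:
{"op": "move_arm", "data": {"rows": "0 0 0 0 0 0 -1;0 0 0 0 0 0 -1;0 0 0 0 0 0 -1"}}

```text
clock: 43.62
eef_pos: [585.7, -85.5, 258.8]
tool_rot: [-3.141, 0.002, 0.005]
force: [0.6, 0.2, -0.2]
width: 85.5
gripper_force: 0.0
```

```bash
python3 - <<'E'
from h import *
d=cam("wrist");t=read_state();print(t["eef_pos"],t["tool_rot"],t["width"],t["force"])
check(d,dict(red=(630,160),blue=(630,61.7)));print(proj(d,(631,-51,120)))
E
```

```text
[585.68646712 -85.88881179 258.77004803] [-3.14116782e+00  2.57630816e-03  4.16704157e-03] 85.53097576798343 [-0.42381099 -0.10051908 -0.15999738]
  ring@112 1086 [  9.8 162. ] [59.7 74.2] [630.6 158.3 112. ]
handle 718 [270.4 172.2] [621.7 -51.8 120. ]
(np.float64(268.88883692031243), np.float64(159.2780127167849))
```

Request:
{"op": "move_arm", "data": {"rows": "-0.05 -0.1 -0.04 0 0 0 -1;-0.1 -0.2 -0.08 0 0 0 -1;-0.15 -0.3 -0.12 0 0 0 -1;-0.15 -0.4 -0.15 0 0 0 -1;-0.15 -0.48 -0.15 0 0 0 -1;-0.15 -0.48 -0.15 0 0 0 -1;-0.15 -0.48 -0.15 0 0 0 -1;-0.15 -0.48 -0.15 0 0 0 -1;-0.15 -0.48 -0.15 0 0 0 -1"}}

```text
clock: 44.42
eef_pos: [540.3, 55.3, 304.9]
tool_rot: [3.14, 0.001, 0.001]
force: [0.1, -0.1, -0.1]
width: 85.6
gripper_force: 0.0
```

```bash
python3 - <<'E'
from h import *
COL["blue"]=((100,120,30),(125,255,255));COL["red"]=((0,150,40),(7,255,255))
d=cam("wrist");t=read_state();print(t["eef_pos"],t["qd"].round(3))
check(d,dict(red=(630,160),blue=(630,61.7)))
g=d["img"].min(2)
for x,y in((630,160),(630,61.7)):
    p=proj(d,(x,y,138));u,v=map(int,p);s=d["img"][v-24:v+25:6,u-24:u+25:6];print(u,v);print(s.min(2))
E
```

```text
[540.31869073  55.23402052 305.09510968] [ 0.004 -0.006 -0.001 -0.003 -0.001  0.001 -0.003]
  ring@112 2427 [191.7  98.6] [62.9 69.3] [631.2 159.7 112. ]
  ring@112 228 [231.3 107.5] [53.  64.2] [625.8 141.  112. ]
  ring@112 2415 [309.3  99.1] [62.3 66.7] [630.8  60.6 112. ]
handle 984 [446.7  99.6] [629.7 -50.8 120. ]
178 97
[[ 13  13  16  10  11   8  10  10  10]
 [ 15  15  10  12  10  14   8  13   9]
 [ 16  12  11  13  51  57  13  12  10]
 [ 21  10  30  82  86  85  13  14  10]
 [ 21  10  15  86  84  82  66  13  11]
 [ 38  12   9  69  83  83  63  16  13]
 [ 59  15  13  16  76  14  11  13  10]
 [ 80  19  13  13  15  15  13  11  11]
 [103  26  18  12  12  11  15  13  13]]
307 97
[[23 28 28 28 30 40 41 43 46]
 [26 24 28 27 29 31 34 42 43]
 [23 25 25 25 26 44 30 33 37]
 [23 24 23 84 86 86 34 33 35]
 [22 23 25 85 84 89 63 32 34]
 [23 24 25 75 83 86 85 32 34]
 [24 24 27 40 54 29 28 32 35]
 [26 24 27 26 28 30 32 34 36]
 [26 29 28 29 31 33 33 36 36]]
```

```bash
python3 -c "
from cell import *
print(finish_job())"
```

```text
the job is handed in; nothing more can be done
None
```

The job is handed in: the red and blue pots (there was no yellow pot) have their own-colour lids seated, and the carriage is home against its stop with both still standing; the verdict itself was not shown to me.

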